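Work the tight locating block out of the setting nest

TASK

Free the locating block from the small steel setting nest: swing the keeper lever to 90 degrees, its knob on the robot's side, then work the block up out of its slot by rocking it side to side along the slot; pulled straight it brings the loose nest up with it, and the nest must stay on the table. Finish while holding the block upright in the gripper just clear above its slot, with about 15 mm of air between its tongue and the top of the slot, the lever still at 90 degrees and the things around left where they are.

Things in the scene. Friction and masses are not known exactly. Their poses are not given: they have to be found in the camera images.
- nest: Setting nest, plain steel, loose on the table, 3.9 kg. Plate 116 (its x) x 186 (its y, from y = -84 to +102) x 18 mm. Origin: on the plate's underside, directly below the middle of the slot; z up. The slot runs along y, its floor is the plate's top (z = 18); two 8 mm dowel pins at y = -27 and +27 (tops at z = 34) close its ends. The keeper's post stands at y = +75.
- slot_mouth (a point): Middle of the slot's mouth, at nest (0, 0, 38) mm. Walls up to here: fixed cheek x = +6 to +28, sprung brass gib x = -6, its housing to x = -38; 50 to 58 mm long in y. The gib pinches the block: straight up it holds with about 45 to 75 N, more than the nest weighs. Gripped firmly (90 N) and rocked about nest x 8 degrees each way under a 15 to 25 N pull, it climbs about 1 mm a swing.
- block: Locating block, plain steel, 0.42 kg, seated in the slot, axes along the nest's. Origin: middle of the tongue's underside, 18 mm over the nest's origin when home. Tongue 12 (x) x 40 (y) x 24 mm high; flange 30 x 76 mm at z = 24 to 33; on it the grip boss, 22 (x) x 30 (y) mm, z = 33 to 73. The tongue is out of the slot when its underside is over 20 mm above the slot floor.
- block_grip (a point): Middle of the grip boss, 54 mm above the block's origin (72 mm above the table when seated).
- keeper (a joint): Angle (rad) of the keeper lever, a dark flat bar 51 to 59 mm above the table on a vertical hinge. Near 0 (locked) its short arm (50 mm) lies 2 mm over the +y end of the block's flange and its knob points to nest +y. It grows counter-clockwise seen from above; at 1.571 (engraved line) the knob points to nest -x and both arms are out of the way. Stays where left (0.1 N m); stops at -0.25 and 2.6.
- keeper_axis (a point): Point on the keeper's hinge axis, at nest (0, 75) mm, 55 mm above the table.
- keeper_knob (a point): Middle of the keeper's upright black round knob, 18 mm in diameter, 66 mm from the hinge axis, 80 mm above the table; the knob reaches from 59 to 97 mm above the table.
- tamping_rod: Bystander: tamping rod standing on its 40 mm foot, 88 mm high; origin under its foot.
- gauge_block: Bystander: stepped steel gauge block 22 x 60 x 40 mm; origin under its middle.
- thumb_screw_1: Bystander: knurled thumb screw standing on its 24 mm head, 31 mm high; origin under its head.
- thumb_screw_2: Bystander: a second such thumb screw.

How it is judged:
By the outcome, as a careful person would: the job done as asked, in the order asked, and still so for the second after the job is handed in, while the arm keeps its last pose, push and grip.
It also fails if it takes over 64 s, if anything falls off the work surface, if the arm or the gripper's body presses on something with over 40 N, if the wrist force passes 120 N, or if a joint passes its speed limit or range.

ROBOT

A 6-joint arm with a two-finger parallel gripper is mounted at the origin on a cart in front of the work surface, level with it; the furniture and walls round the work are solid. World frame = base frame: x ahead of the robot, y to its left, z up, the work surface at z = 0. Lengths are in mm, angles in rad, forces in N, time in s.
With the tool pointing down it reaches from about 300 to 750 mm from the base axis. Payload 8.5 kg.
Tool frame: the origin (TCP) lies at the very end of the fingers, on their centre line; the grasp point (between the pads) lies 19 mm behind it; z points along the fingers, y is the line along which they close (so a half turn about z gives the same grasp; the last joint's range is limited). The gripper opens to 85 mm and grips with 20 to 120 N. Pads are 22 mm wide; open, the fingers measure 114 mm over their backs; the gripper's body (76 mm by 85 mm) begins 54 mm behind the grasp point. The pads swing forward as they close: fully open they stand 13 mm farther back than shut.
Start: joints at [1.012, 0.381, 1.297, -0, 1.464, -0.215], TCP at [185.378, 517.799, 231.322] pointing down, gripper open.
Joint ranges: [-3.11, 3.11], [-0.89, 2.33], [0.22, 2.48], [-1.42, 4.56], [0.17, 2.85], [-2.88, 2.88]. Speed limits (rad/s): [2.39, 2.39, 3.14, 3.14, 3.14, 3.14].

INTERFACE

Orientations are given as a unit quaternion [x, y, z, w].
In Python, from cell import bot, eyes gives the robot as it stands. The module is installed in compiled form; this text tells all that it offers.
- The arm moves only by the tool drive_tool, never from a script. Its argument "increments" is a list of rows, each a list of 5 numbers: the shift along the tool's x, y, z in cm, then the turn about the tool's z in degrees, then the finger opening in cm, from 0 to 8.54. A call has 1 to 20 rows; each row shifts and turns the commanded pose from where the row before left it, along the tool's axes as they then stand; what a row does not reach is not made up. A row lasts 1/8 s, in which the tool goes at most 62.5 mm and 10.7 degrees, less where a joint would pass 70% of its speed; a pose out of reach is approached as far as the arm can. A call with a gripper value outside its range is refused whole. The fingers move at their own pace and stop on an object; the grip force is fixed at half the most. Time passes only in rows, so rows that do not move let the fingers close. It gives the time, the measured TCP pose, the force, the opening and the grip force at its end, in the units of the state.
- bot.get_state(): the state, without advancing time (a new reading comes with each control period).
- eyes.snapshot(name): name is "scene" or "top"; returns (picture, depth): 480x640x3 uint8, red, green, blue; 480x640 float32, mm along the optical axis (not along the pixel's ray), 0 where there is no reading.
- eyes.get_calibration(name): a dict with "K" (3x3 intrinsics, pixels), "xyz" and "rotation" of the camera in the world. Camera axes: x right, y up, looking along -z (the intrinsics and any distortion apply to the point x, -y, -z); pixel columns grow to the right and rows downward; lengths in mm; the calibration is good to about 2 mm. A picture is of the moment at which its call begins. get_calibration takes no time and is no camera call.
- bot.job_done(): hands the job in; it is judged then, once.
The state is a dict: "time_s": time; "joint_pos": joint angles; "joint_velocities": joint speeds; "tau": joint torques, N m; "tcp_pos": TCP position; "tool_rot": TCP orientation; "wrist_force": force on the tool from outside, world axes, zero at the start; "torque": the same for the moment, N m; "grip_width": finger opening in mm; "finger_force": force on a finger pad.
Only numpy, scipy, OpenCV 4.12 (cv2) and the standard library are available. Lean on these libraries where they do the work, as an engineer would, in place of code of your own. Each camera call takes 0.05 s, during which the arm holds its last target. There are 200 camera calls.

## Working session

There is one attempt and no reset: what is moved stays moved. The work goes in short steps, Python scripts to look and compute and a tool call to move; the robot and the scene stay as the last step left them, time stands still between calls to the robot, and variables do not carry over. Pictures are saved under pics/ and viewed, at most 10 in all, crops included, and the job is handed in when it is done.

Besides the shell and the picture viewer there is one more tool, called after "Call:" in YAML: its name, and indented under it one key for each argument. drive_tool: Moves the arm, as the interface text tells. Its arguments: {"type":"object","properties":{"increments":{"type":"array"}},"required":["increments"]}

```bash
mkdir -p pics; cat > h.py <<'E'
import numpy as np, cv2
from cell import bot, eyes
def w(name,d,u,v,z=None):
    c=eyes.get_calibration(name);K=np.array(c["K"]);R=np.array(c["rotation"])
    if R.shape!=(3,3):
        from scipy.spatial.transform import Rotation as Ro; R=Ro.from_quat(R).as_matrix()
    r=R@np.array([(u-K[0,2])/K[0,0],-(v-K[1,2])/K[1,1],-1.]);p=np.array(c["xyz"])
    s=d if z is None else (z-p[2])/r[2]
    return p+r*s
E
python3 - <<'E'
from h import *
for n in("scene","top"):
    p,d=eyes.snapshot(n);cv2.imwrite(f"pics/{n}0.png",p[:,:,::-1]);np.save(f"{n}0.npy",d);print(eyes.get_calibration(n))
print(bot.get_state())
E
```

```text
{'K': array([[458.81618788,   0.        , 314.21380269],
       [  0.        , 458.81618788, 242.79815175],
       [  0.        ,   0.        ,   1.        ]]), 'xyz': array([  59.94383398, -615.11059545,  613.61303032]), 'rotation': array([ 0.3846422 , -0.1965861 , -0.41467709,  0.80090399])}
{'K': array([[580.6597023 ,   0.        , 320.81448206],
       [  0.        , 580.6597023 , 239.45710089],
       [  0.        ,   0.        ,   1.        ]]), 'xyz': array([ 516.37676849, -222.41407253,  929.17346408]), 'rotation': array([ 0.03406004, -0.04157818, -0.70089145,  0.71124001])}
{'time_s': 0.1, 'joint_pos': array([ 1.01170515e+00,  3.81159291e-01,  1.29818884e+00, -2.27907219e-07,
        1.46360513e+00, -2.15284393e-01]), 'joint_velocities': array([ 0.00053071, -0.00031782, -0.00359197, -0.0014091 ,  0.0008247 ,
       -0.0006128 ]), 'tau': array([ 3.25333487e-03, -4.49222302e+01, -2.31657279e+01, -1.72304699e-04,
        3.68338195e-03,  2.88526792e-05]), 'tcp_pos': array([185.23776417, 517.58046246, 230.75574734]), 'tool_rot': array([ 1.71057943e-01,  9.85260736e-01, -6.29987785e-04, -2.56768600e-04]), 'wrist_force': array([ 0.02781909, -0.95092475, -1.10566341]), 'torque': array([4.04464169e-02, 2.14221464e-05, 3.64941524e-02]), 'finger_force': 0.0, 'grip_width': 85.59680251373028}
```

View pics/top0.png

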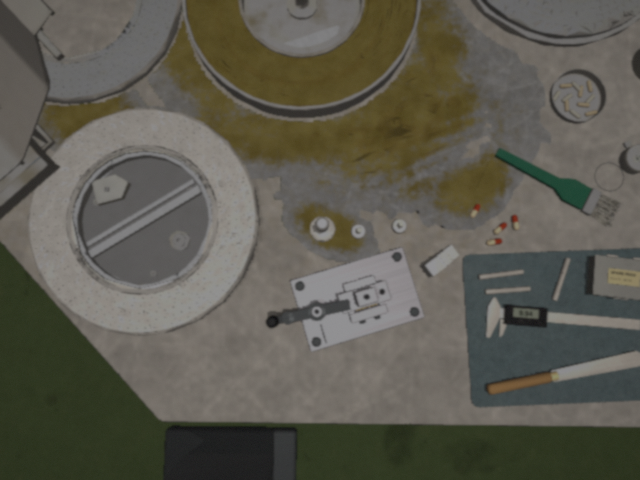

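View pics/scene0.png

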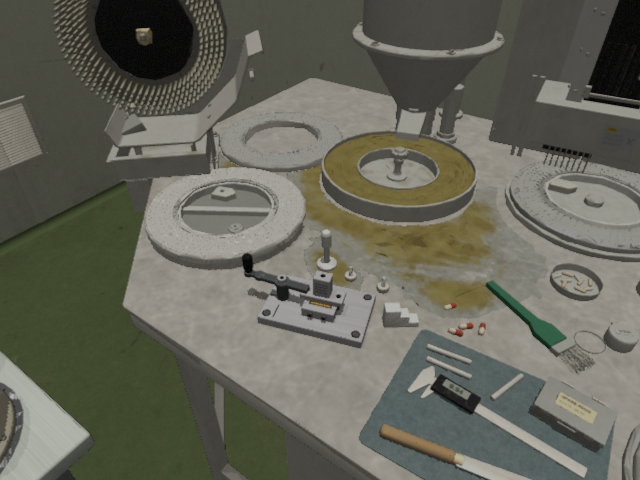

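The top view shows the nest at about (357,300), the knob at (272,321), the post at (317,311), the rod at (322,228), screws at (358,231) and (400,227), and the gauge block at (441,260). I'll enlarge it.

```bash
python3 - <<'E'
from h import *
p=cv2.imread("pics/top0.png");c=p[200:360,250:470]
cv2.imwrite("pics/top0c.png",cv2.convertScaleAbs(cv2.resize(c,(792,576),interpolation=cv2.INTER_CUBIC),alpha=1.5,beta=10))
E
```

```text
(no output)
```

View pics/top0c.png

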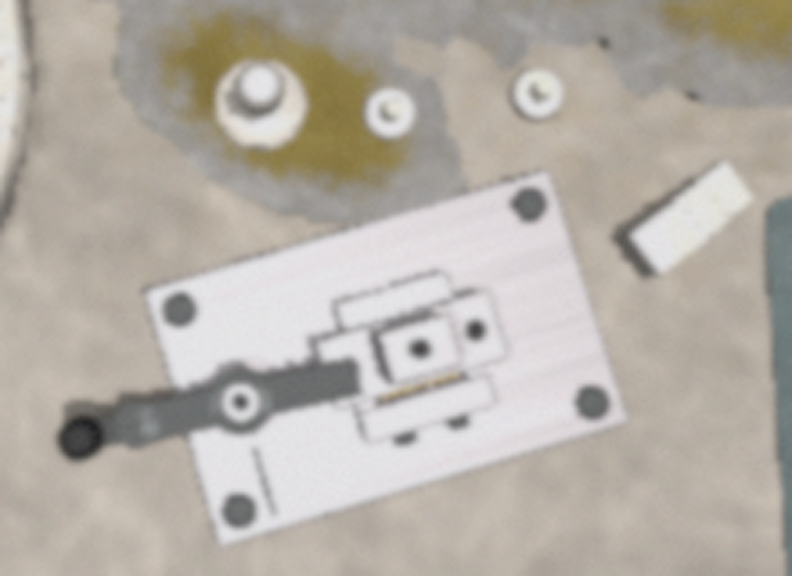

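The crop shows plate corners at (148,290), (547,172), (625,420) and (222,544), the knob top at (80,437), the hub at (240,402), and the boss-top dot at (419,348). The brass gib is on the robot's side.

```bash
python3 - <<'E'
from h import *
d=np.load("top0.npy")
f=lambda u,v,z:w("top",None,250+(u+.5)/3.6-.5,200+(v+.5)/3.6-.5,z)[:2]
C=np.array([f(148,290,18),f(547,172,18),f(625,420,18),f(222,544,18)]);print(C.round(1))
ey=(C[0]-C[1]+C[3]-C[2]);ey/=np.linalg.norm(ey);ex=np.array([ey[1],-ey[0]])
L=np.array([[58,102],[58,-84],[-58,-84],[-58,102]])
o=(C-np.outer(L[:,0],ex)-np.outer(L[:,1],ey));print("o",o.round(1),o.mean(0),"yaw",np.degrees(np.arctan2(ex[1],ex[0])))
o=o.mean(0);loc=lambda p:np.array([(p-o)@ex,(p-o)@ey]).round(1)
for n,u,v,z in(("knob",80,437,97),("hub",240,402,66),("boss",419,348,91),("rod",260,110,10),("rodtop",260,85,88),("s1",390,112,8),("s2",538,93,8),("gaugetop",690,218,40)):
    q=f(u,v,z);dd=d[int(200+v/3.6),int(250+u/3.6)];print(n,q.round(1),loc(q),"depthz",w("top",dd,250+u/3.6,200+v/3.6)[2].round(1))
from scipy.spatial.transform import Rotation as Ro
print(Ro.from_quat(bot.get_state()["tool_rot"]).as_matrix().round(3))
E
```

```text
[[ 549.5 -185.3]
 [ 603.6 -359.1]
 [ 496.3 -392.8]
 [ 441.1 -219.2]]
o [[ 524.8 -300. ]
 [ 523.1 -296.4]
 [ 526.4 -295.3]
 [ 527.  -299. ]] [ 525.31562557 -297.67226829] yaw 17.47111011092441
knob [ 488.4 -162.8] [  5.3 139.7] depthz 96.6
hub [ 502.5 -225.8] [-0.2 75.4] depthz 68.0
boss [ 525.3 -296.9] [0.2 0.8] depthz 90.1
rod [ 630.1 -233. ] [119.4  30.3] depthz 84.5
rodtop [ 630.7 -231.9] [120.2  31.1] depthz 89.5
s1 [ 630.3 -290.8] [102.2 -24.9] depthz 28.9
s2 [ 639.9 -356.6] [ 91.6 -90.6] depthz 35.6
gaugetop [ 582.7 -417. ] [  18.9 -131. ] depthz 40.7
[[-0.941  0.337 -0.001]
 [ 0.337  0.941 -0.001]
 [ 0.    -0.001 -1.   ]]
```

Call:
drive_tool:
  increments:
    - [0, 0, 0, 10, 4.5]
    - [0, 0, 0, 10, 4.5]
    - [0, 0, 0, 10, 4.5]
    - [0, 0, 0, 10, 4.5]
    - [0, 0, 0, 10, 4.5]
    - [-2, 0, 0, 2.9, 4.5]
    - [-5, 0.6, 0, 0, 4.5]
    - [-5, 0.6, 0, 0, 4.5]
    - [-5, 0.6, 0, 0, 4.5]
    - [-5, 0.6, 0, 0, 4.5]
    - [-5, 0.6, 0, 0, 4.5]
    - [-5, 0.6, 0, 0, 4.5]
    - [-5, 0.6, 0.3, 0, 4.5]
    - [-5, 0.6, 0.3, 0, 4.5]
    - [-5, 0.6, 0.3, 0, 4.5]
    - [-5, 0.6, 0.3, 0, 4.5]
    - [-5, 0.6, 0.3, 0, 4.5]
    - [-5, 0.6, 0.3, 0, 4.5]
    - [-4, 0.6, 0.3, 0, 4.5]
    - [0, 0, 0, 0, 4.5]

```text
time_s: 2.6
tcp_pos: [458.7, -90.3, 209.5]
tool_rot: [0.593, 0.805, -0.0, -0.001]
wrist_force: [-0.8, 0.7, -0.5]
grip_width: 45.3
finger_force: 0.0
```

```bash
cat >> h.py <<'E'
from scipy.spatial.transform import Rotation as Ro
def loc():
    s=bot.get_state();R=Ro.from_quat(s["tool_rot"]).as_matrix();a=np.radians(17.4);ex=np.array([np.cos(a),np.sin(a)]);ey=np.array([-ex[1],ex[0]]);p=s["tcp_pos"];q=p[:2]-[525.3,-297.3]
    print("t",s["time_s"],"nest xy",(q@ex).round(1),(q@ey).round(1),"z",p[2].round(1),"yaw",np.degrees(np.arctan2(R[1,1],R[0,1])).round(2),"zaxis",R[:,2].round(3),"F",s["wrist_force"].round(1),"M",s["torque"].round(2),"w",s["grip_width"].round(1),s["finger_force"])
E
python3 -c "from h import *;loc()"
```

```text
Traceback (most recent call last):
  File "h.py", line 13, in loc
    print("t",s["time_s"],"nest xy",(q@ex).round(1),(q@ey).round(1),"z",p[2].round(1),"yaw",np.degrees(np.arctan2(R[1,1],R[0,1])).round(2),"zaxis",R[:,2].round(3),"F",s["wrist_force"].round(1),"M",s["torque"].round(2),"w",s["grip_width"].round(1),s["finger_force"])
                                                                                                                                                                                                                              ^^^^^^^^^^^^^^^^^^^^^
AttributeError: 'float' object has no attribute 'round'
```

```bash
sed -i 's/s\["grip_width"\].round(1)/round(s["grip_width"],1)/' h.py
python3 -c "from h import *;loc()"
```

```text
t 2.6 nest xy -1.7 217.4 z 209.5 yaw 17.23 zaxis [-0.001  0.    -1.   ] F [-0.8  0.7 -0.5] M [-0.01 -0.02  0.05] w 45.3 0.0
```

Call:
drive_tool:
  increments:
    - [-2.6, 0.3, 1.5, 0, 4.5]
    - [-2.6, 0.3, 2, 0, 4.5]
    - [-2.6, 0.1, 2, 0, 4.5]
    - [0, 0, 2, 0, 4.5]
    - [0, 0, 2.5, 0, 4.5]
    - [0, 0, 2.5, 0, 4.5]
    - [0, 0, 1.6, 0, 4.5]
    - [0, 0, 0, 0, 1.5]
    - [0, 0, 0, 0, 1.5]
    - [0, 0, 0, 0, 1.5]
    - [0, 0, 0, 0, 1.5]

```text
time_s: 3.98
tcp_pos: [488.1, -160.1, 69.8]
tool_rot: [0.592, 0.806, 0.0, -0.0]
wrist_force: [-1.8, 5.8, 3.3]
grip_width: 15.8
finger_force: 50.9
```

```bash
python3 - <<'E'
from h import *
loc()
p,d=eyes.snapshot("top");cv2.imwrite("pics/a.png",cv2.convertScaleAbs(cv2.resize(p[200:360,220:440,::-1],(792,576)),alpha=1.5,beta=10))
E
```

```text
t 3.975 nest xy 5.5 142.0 z 69.8 yaw 17.4 zaxis [ 0.     0.001 -1.   ] F [-1.8  5.8  3.3] M [ 0.89  0.18 -0.03] w 15.8 50.90654915802588
```

Call:
drive_tool:
  increments:
    - [-0.01, -1.12, 0, 0, 1.5]
    - [-0.19, -1.13, 0, 0, 1.5]
    - [-0.4, -1.08, 0, 0, 1.5]
    - [-0.57, -1.0, 0, 0, 1.5]
    - [-0.74, -0.88, 0, 0, 1.5]
    - [-0.88, -0.74, 0, 0, 1.5]
    - [-1.0, -0.57, 0, 0, 1.5]
    - [-1.08, -0.4, 0, 0, 1.5]
    - [-1.13, -0.19, 0, 0, 1.5]
    - [-0.58, -0.03, 0, 0, 1.5]
    - [0, 0, 0, 0, 1.5]
    - [0, 0, 0, 0, 1.5]

```text
time_s: 5.52
tcp_pos: [440.6, -245.4, 70.0]
tool_rot: [0.592, 0.806, -0.0, 0.002]
wrist_force: [5.1, 2.1, 5.0]
grip_width: 15.8
finger_force: 50.8
```

```bash
python3 - <<'E'
from h import *
loc()
p,d=eyes.snapshot("top");cv2.imwrite("pics/b.png",cv2.convertScaleAbs(cv2.resize(p[200:360,250:470,::-1],(792,576)),alpha=1.5,beta=10))
E
```

```text
t 5.525 nest xy -65.3 74.8 z 70.0 yaw 17.4 zaxis [ 0.003 -0.002 -1.   ] F [5.1 2.1 5. ] M [ 0.17 -0.76  0.03] w 15.8 50.76659272075631
```

View pics/b.png

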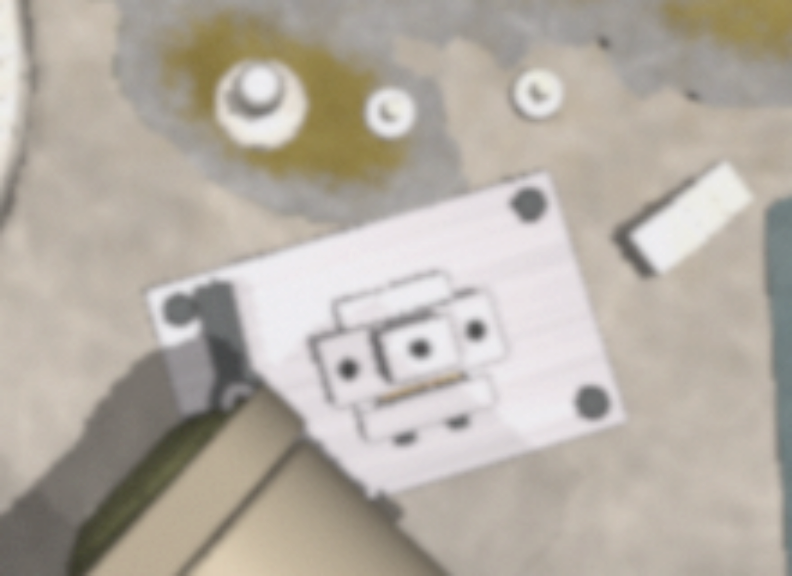

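The block stays seated, the nest has not moved, and the lever bar runs along nest x by the line. Next I release it and move to the block.

Call:
drive_tool:
  increments:
    - [0, 0, 0, 0, 4.5]
    - [0, 0, 0, 0, 4.5]
    - [0, 0, 0, 0, 4.5]
    - [0, 0, -2, 0, 4.5]
    - [0, 0, -2.5, 0, 4.5]
    - [0, 0, -2.5, 0, 4.5]
    - [-1.9, 1.7, 0, 0, 4.5]
    - [-1.9, 1.7, 0, 0, 4.5]
    - [-1.9, 1.7, 0, 0, 4.5]
    - [-1.7, 1.4, 0, 0, 4.5]
    - [0, 0, 0, 0, 4.5]
    - [0, 0, 0, 0, 4.5]

```text
time_s: 7.08
tcp_pos: [523.1, -295.5, 139.1]
tool_rot: [0.592, 0.806, -0.0, -0.001]
wrist_force: [0.6, -0.2, -0.4]
grip_width: 44.9
finger_force: 0.0
```

```bash
python3 - <<'E'
from h import *
loc()
p,d=eyes.snapshot("scene");cv2.imwrite("pics/c.png",cv2.convertScaleAbs(cv2.resize(p[200:360,200:420,::-1],(792,576)),alpha=1.5,beta=10))
E
```

```text
t 7.075 nest xy -1.5 2.4 z 139.1 yaw 17.4 zaxis [-0.001  0.001 -1.   ] F [ 0.6 -0.2 -0.4] M [ 0.05 -0.02 -0.02] w 44.9 0.0
```

View pics/c.png

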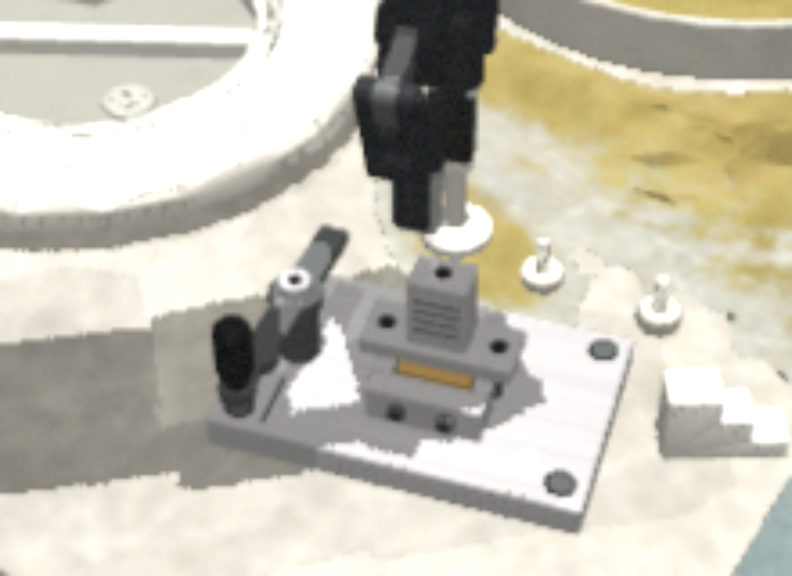

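The lever points at the robot along the engraved line, and the boss is free. I'll descend and grip.

Call:
drive_tool:
  increments:
    - [-0.2, 0.15, 2, 0, 4.5]
    - [0, 0, 2, 0, 4.5]
    - [0, 0, 2, 0, 4.5]
    - [0, 0, 1.7, 0, 4.5]
    - [0, 0, 0, 0, 4.5]
    - [0, 0, 0, 0, 1.5]
    - [0, 0, 0, 0, 1.5]
    - [0, 0, 0, 0, 1.5]
    - [0, 0, 0, 0, 1.5]

```text
time_s: 8.25
tcp_pos: [526.3, -297.6, 63.5]
tool_rot: [0.592, 0.806, -0.0, 0.001]
wrist_force: [0.2, 2.5, 6.7]
grip_width: 20.9
finger_force: 61.5
```

```bash
python3 -c "from h import *;loc()"
```

```text
t 8.25 nest xy 0.8 -0.6 z 63.5 yaw 17.41 zaxis [ 0.001 -0.001 -1.   ] F [0.2 2.5 6.7] M [0.36 0.04 0.09] w 20.9 61.50029897689819
```

Call:
drive_tool:
  increments:
    - [0.2, 0, -0.1, 0, 1.5]
    - [0.2, 0, -0.1, 0, 1.5]
    - [0.2, 0, 0, 0, 1.5]
    - [0, 0, 0, 0, 1.5]

```text
time_s: 8.75
tcp_pos: [524.8, -294.3, 63.7]
tool_rot: [0.592, 0.806, -0.001, 0.002]
wrist_force: [4.9, -11.7, -12.4]
grip_width: 21.2
finger_force: 59.9
```

```bash
python3 -c "from h import *;loc()"
```

```text
t 8.75 nest xy 0.4 3.1 z 63.7 yaw 17.37 zaxis [ 0.002 -0.005 -1.   ] F [  4.9 -11.7 -12.4] M [-2.13 -0.95  0.  ] w 21.2 59.850996136665344
```

Call:
drive_tool:
  increments:
    - [0.3, 0, -0.05, 0, 1.5]
    - [0.3, 0, 0, 0, 1.5]
    - [0, 0, 0, 0, 1.5]

```text
time_s: 9.12
tcp_pos: [522.5, -288.0, 63.7]
tool_rot: [0.592, 0.806, -0.001, 0.001]
wrist_force: [2.9, -9.9, -15.0]
grip_width: 20.9
finger_force: 59.9
```

```bash
python3 - <<'E'
from h import *
loc()
p,d=eyes.snapshot("scene");cv2.imwrite("pics/d.png",cv2.convertScaleAbs(cv2.resize(p[200:360,200:420,::-1],(792,576)),alpha=1.5,beta=10))
E
```

```text
t 9.125 nest xy 0.1 9.7 z 63.7 yaw 17.37 zaxis [ 0.001 -0.003 -1.   ] F [  2.9  -9.9 -15. ] M [-1.99 -0.81 -0.01] w 20.9 59.896801114082336
```

View pics/d.png

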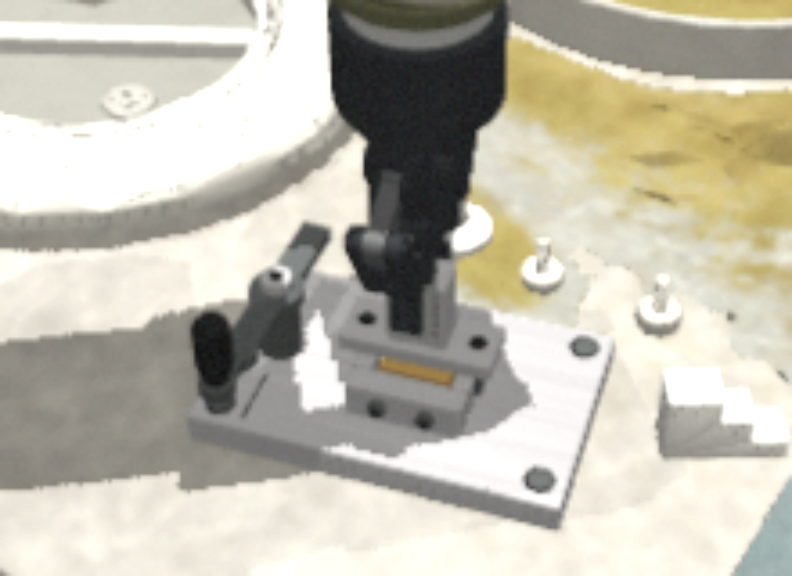

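The nest slid about 9 mm with the block, which did not tilt: the gripper stays upright, so the side force just drags the nest. I'll slide it back, then rock by lifting the flange ends alternately. At an offset, a vertical pull tilts the block along the slot with little force.

Call:
drive_tool:
  increments:
    - [-0.3, 0, 0.15, 0, 1.5]
    - [-0.4, 0, 0, 0, 1.5]
    - [-0.4, 0, 0, 0, 1.5]
    - [-0.3, 0, 0, 0, 1.5]
    - [0, 0, 0, 0, 1.5]

```text
time_s: 9.8
tcp_pos: [524.5, -294.0, 63.9]
tool_rot: [0.592, 0.806, 0.002, -0.005]
wrist_force: [-9.0, 21.9, 17.4]
grip_width: 21.0
finger_force: 65.1
```

```bash
cat >> h.py <<'E'
def heights(tag="",O=(0,0)):
    a=np.radians(17.4);ex=np.array([np.cos(a),np.sin(a)]);ey=np.array([-ex[1],ex[0]]);out={}
    for n in("top","scene"):
        _,d=eyes.snapshot(n);c=eyes.get_calibration(n);R=Ro.from_quat(c["rotation"]).as_matrix();K=np.array(c["K"])
        v,u=np.mgrid[0:480,0:640];P=np.array(c["xyz"])+np.stack([(u-K[0,2])/K[0,0]*d,-(v-K[1,2])/K[1,1]*d,-d],-1)@R.T
        q=P[...,:2]-[525.3,-297.3];X=q@ex-O[0];Y=q@ey-O[1];Z=P[...,2]
        pts={"pl--":(-50,-65,18),"pl+-":(45,-70,18),"pl-+":(-45,60,18),"pl++":(45,60,18),"pl0-":(0,-65,18),"fl-":(0,-32,51),"fl+":(0,32,51),"bar":(40,75,59)}
        for k,(x,y,z) in pts.items():
            m=(abs(X-x)<5)&(abs(Y-y)<5)&(abs(Z-z)<22)&(d>0)
            if m.sum()>3: out[n[0]+k]=(round(float(np.median(Z[m])),1),int(m.sum()))
    print(tag,out)
E
python3 -c "from h import *;loc();heights()"
```

```text
t 9.8 nest xy 0.2 3.4 z 63.9 yaw 17.46 zaxis [-0.006  0.01  -1.   ] F [-9.  21.9 17.4] M [ 3.82  1.47 -0.11] w 21.0 65.13211727142334
 {'tpl-+': (18.6, 13), 'tpl++': (17.8, 29), 'tbar': (58.4, 25), 'spl--': (18.4, 28), 'spl+-': (18.0, 23), 'spl-+': (17.6, 23), 'spl++': (17.5, 15), 'spl0-': (18.2, 27), 'sfl-': (49.0, 17), 'sfl+': (53.1, 26), 'sbar': (58.2, 24)}
```

Call:
drive_tool:
  increments:
    - [0, 0, -0.2, 0, 4.5]
    - [0, 0, 0, 0, 4.5]
    - [0, 0, 0, 0, 4.5]
    - [2.1, 0, 0, 0, 4.5]
    - [2.1, 0, 0, 0, 4.5]
    - [0, 0, 0, 0, 4.5]

```text
time_s: 10.65
tcp_pos: [513.7, -258.6, 65.4]
tool_rot: [0.592, 0.806, 0.0, -0.0]
wrist_force: [-0.2, -0.3, 0.0]
grip_width: 45.5
finger_force: 0.0
```

```bash
python3 - <<'E'
from h import *
loc();heights()
p,d=eyes.snapshot("scene");q,d=eyes.snapshot("top")
f=lambda c:cv2.convertScaleAbs(cv2.resize(c[:,:,::-1],None,fx=5,fy=5,interpolation=cv2.INTER_CUBIC),alpha=1.5,beta=10)
cv2.imwrite("pics/e.png",np.hstack([f(p[240:350,240:390]) [:550,:400],f(q[250:360,290:370])]))
E
```

```text
t 10.65 nest xy 0.5 40.4 z 65.4 yaw 17.45 zaxis [-0.  0. -1.] F [-0.2 -0.3  0. ] M [-0.04  0.   -0.01] w 45.5 0.0
 {'tpl+-': (17.7, 34), 'tpl++': (19.2, 4), 'tpl0-': (17.4, 39), 'spl--': (18.3, 30), 'spl+-': (17.9, 23), 'spl-+': (16.7, 24), 'spl0-': (17.6, 25), 'sfl-': (49.1, 19), 'sfl+': (53.4, 25)}
```

View pics/e.png

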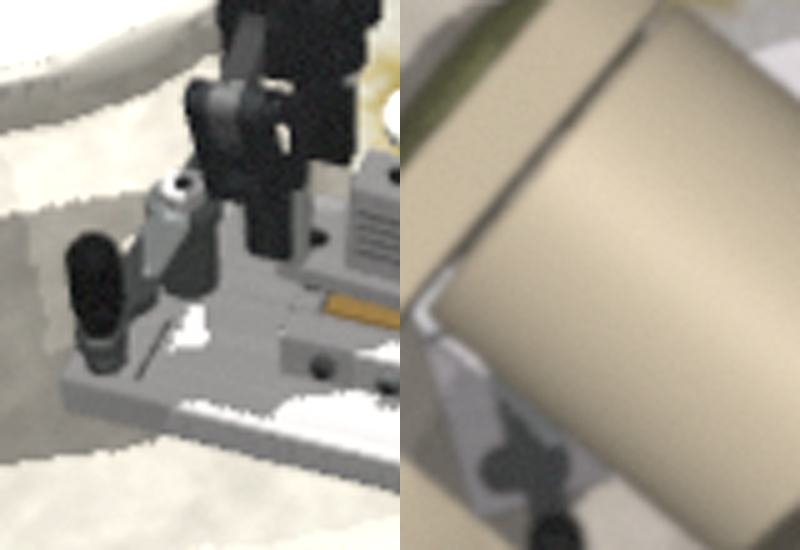

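The block is now tilted about 4°, with the +y end up, and the nest is still some 10 mm off along +y. I'll grip the +y flange end and lift it.

Call:
drive_tool:
  increments:
    - [1.0, 0, 0, 0, 4.5]
    - [0, 0, 1.2, 0, 4.5]
    - [0, 0, 1.2, 0, 4.5]
    - [0, 0, 0, 0, 4.5]
    - [0, 0, 0, 0, 2.2]
    - [0, 0, 0, 0, 2.2]
    - [0, 0, 0, 0, 2.2]
    - [0, 0, -0.1, 0, 2.2]
    - [0, 0, -0.1, 0, 2.2]
    - [0, 0, 0, 0, 2.2]

```text
time_s: 12.1
tcp_pos: [510.6, -249.8, 41.9]
tool_rot: [0.592, 0.806, -0.0, -0.001]
wrist_force: [0.5, -5.3, -16.5]
grip_width: 26.9
finger_force: 60.7
```

```bash
python3 -c "from h import *;loc();heights('',(0,10))"
```

```text
t 12.1 nest xy 0.2 49.7 z 41.9 yaw 17.39 zaxis [-0.001  0.001 -1.   ] F [  0.5  -5.3 -16.5] M [-0.76 -0.08  0.01] w 26.9 60.70644021034241
 {'tpl--': (17.4, 9), 'tpl+-': (18.0, 40), 'tpl0-': (17.9, 41), 'tfl-': (49.4, 4), 'spl--': (17.4, 26), 'spl+-': (18.3, 22), 'spl-+': (17.5, 23), 'spl0-': (17.6, 21), 'sfl-': (49.6, 26), 'sfl+': (54.1, 12)}
```

Call:
drive_tool:
  increments:
    - [-0.05, 0, -0.1, 0, 2.2]
    - [-0.05, 0, -0.1, 0, 2.2]
    - [-0.1, 0, -0.1, 0, 2.2]
    - [-0.05, 0, 0, 0, 2.2]

```text
time_s: 12.7
tcp_pos: [511.0, -251.2, 45.1]
tool_rot: [0.592, 0.806, 0.0, -0.002]
wrist_force: [-0.0, 0.8, -19.4]
grip_width: 26.5
finger_force: 61.0
```

```bash
python3 -c "from h import *;loc();heights('',(0,10))"
```

```text
t 12.7 nest xy 0.1 48.3 z 45.1 yaw 17.4 zaxis [-0.003  0.003 -1.   ] F [ -0.    0.8 -19.4] M [ 0.28 -0.04  0.04] w 26.5 61.02945327758789
 {'tpl+-': (18.5, 39), 'tpl0-': (17.9, 41), 'spl--': (17.7, 32), 'spl+-': (18.1, 22), 'spl-+': (17.6, 23), 'spl0-': (17.5, 22), 'sfl-': (49.5, 24), 'sfl+': (57.0, 10)}
```

Call:
drive_tool:
  increments:
    - [-0.07, 0, -0.12, 0, 2.2]
    - [-0.07, 0, -0.12, 0, 2.2]
    - [-0.07, 0, -0.12, 0, 2.2]
    - [-0.08, 0, -0.12, 0, 2.2]
    - [-0.08, 0, -0.12, 0, 2.2]
    - [-0.08, 0, -0.12, 0, 2.2]
    - [-0.08, 0, -0.1, 0, 2.2]

```text
time_s: 13.68
tcp_pos: [512.8, -256.7, 54.4]
tool_rot: [0.592, 0.806, 0.0, -0.001]
wrist_force: [-3.7, 3.3, -22.3]
grip_width: 26.8
finger_force: 61.0
```

```bash
python3 -c "from h import *;loc();heights('',(0,10))"
```

```text
t 13.675 nest xy 0.2 42.5 z 54.4 yaw 17.4 zaxis [-0.001  0.001 -1.   ] F [ -3.7   3.3 -22.3] M [1.04 0.75 0.02] w 26.8 61.01888716220856
 {'tpl+-': (18.4, 42), 'tpl0-': (17.4, 41), 'spl--': (17.9, 30), 'spl+-': (18.8, 19), 'spl-+': (17.9, 21), 'spl0-': (18.0, 25), 'sfl-': (47.5, 26)}
```

Call:
drive_tool:
  increments:
    - [0, 0, 0, 0, 4.6]
    - [0, 0, 0, 0, 4.6]
    - [0, 0, 0, 0, 4.6]
    - [-2.5, 0, 0, 0, 4.6]
    - [-3, 0, 0, 0, 4.6]
    - [-2.7, 0, 0.4, 0, 4.6]
    - [0, 0, 1.0, 0, 4.6]
    - [0, 0, 0.9, 0, 4.6]
    - [0, 0, 0, 0, 4.6]
    - [0, 0, 0, 0, 2.2]
    - [0, 0, 0, 0, 2.2]
    - [0, 0, 0, 0, 2.2]

```text
time_s: 15.28
tcp_pos: [537.6, -335.2, 32.2]
tool_rot: [0.592, 0.806, -0.0, -0.0]
wrist_force: [-4.6, 2.1, 4.6]
grip_width: 27.0
finger_force: 58.7
```

```bash
python3 -c "from h import *;loc();heights('',(0,10))"
```

```text
t 15.275 nest xy 0.4 -39.8 z 32.2 yaw 17.42 zaxis [-0.  0. -1.] F [-4.6  2.1  4.6] M [0.34 0.76 0.06] w 27.0 58.745577335357666
 {'tpl++': (17.8, 39), 'tbar': (59.0, 43), 'spl--': (17.6, 31), 'spl+-': (18.7, 23), 'spl-+': (17.5, 26), 'spl++': (17.5, 20), 'spl0-': (17.7, 23), 'sbar': (58.8, 17)}
```

Call:
drive_tool:
  increments:
    - [0.02, 0, -0.12, 0, 2.2]
    - [0.02, 0, -0.12, 0, 2.2]
    - [0.02, 0, -0.12, 0, 2.2]
    - [0.02, 0, -0.1, 0, 2.2]
    - [0.02, 0, -0.1, 0, 2.2]
    - [0, 0, 0, 0, 2.2]

```text
time_s: 16.12
tcp_pos: [537.1, -334.0, 36.6]
tool_rot: [0.592, 0.806, 0.0, -0.001]
wrist_force: [-1.4, 0.1, -16.8]
grip_width: 26.9
finger_force: 60.0
```

```bash
python3 -c "from h import *;loc();heights('',(0,10))"
```

```text
t 16.125 nest xy 0.3 -38.6 z 36.6 yaw 17.41 zaxis [-0.001  0.001 -1.   ] F [ -1.4   0.1 -16.8] M [-0.37  0.11  0.  ] w 26.9 60.009305477142334
 {'tpl++': (17.9, 39), 'tbar': (58.7, 45), 'spl--': (17.8, 27), 'spl+-': (18.4, 20), 'spl-+': (18.0, 24), 'spl++': (17.6, 20), 'spl0-': (17.2, 25), 'sfl+': (63.6, 4), 'sbar': (58.4, 18)}
```

Call:
drive_tool:
  increments:
    - [0.03, 0, -0.13, 0, 2.2]
    - [0.03, 0, -0.13, 0, 2.2]
    - [0.03, 0, -0.13, 0, 2.2]
    - [0.03, 0, -0.13, 0, 2.2]
    - [0.03, 0, -0.13, 0, 2.2]
    - [0.04, 0, -0.13, 0, 2.2]
    - [0.05, 0, -0.13, 0, 2.2]
    - [0.06, 0, -0.13, 0, 2.2]
    - [0.06, 0, -0.13, 0, 2.2]
    - [0.07, 0, -0.13, 0, 2.2]
    - [0.07, 0, -0.13, 0, 2.2]
    - [0.07, 0, -0.13, 0, 2.2]

```text
time_s: 17.73
tcp_pos: [535.5, -328.4, 52.3]
tool_rot: [0.592, 0.806, 0.0, -0.001]
wrist_force: [-3.9, 5.5, -20.2]
grip_width: 27.0
finger_force: 62.9
```

```bash
python3 - <<'E'
from h import *
loc();heights('',(0,10))
p,d=eyes.snapshot("scene")
cv2.imwrite("pics/f.png",cv2.convertScaleAbs(cv2.resize(p[230:350,240:400,::-1],None,fx=5,fy=5,interpolation=cv2.INTER_CUBIC),alpha=1.5,beta=10))
E
```

```text
t 17.725 nest xy 0.4 -32.7 z 52.3 yaw 17.42 zaxis [-0.001  0.002 -1.   ] F [ -3.9   5.5 -20.2] M [0.65 0.79 0.08] w 27.0 62.855247259140015
 {'tpl++': (18.4, 39), 'tbar': (58.5, 44), 'spl--': (17.6, 31), 'spl+-': (18.5, 21), 'spl-+': (17.6, 22), 'spl++': (18.0, 17), 'spl0-': (18.0, 25), 'sfl-': (31.3, 8), 'sfl+': (56.1, 20), 'sbar': (58.2, 17)}
```

View pics/f.png

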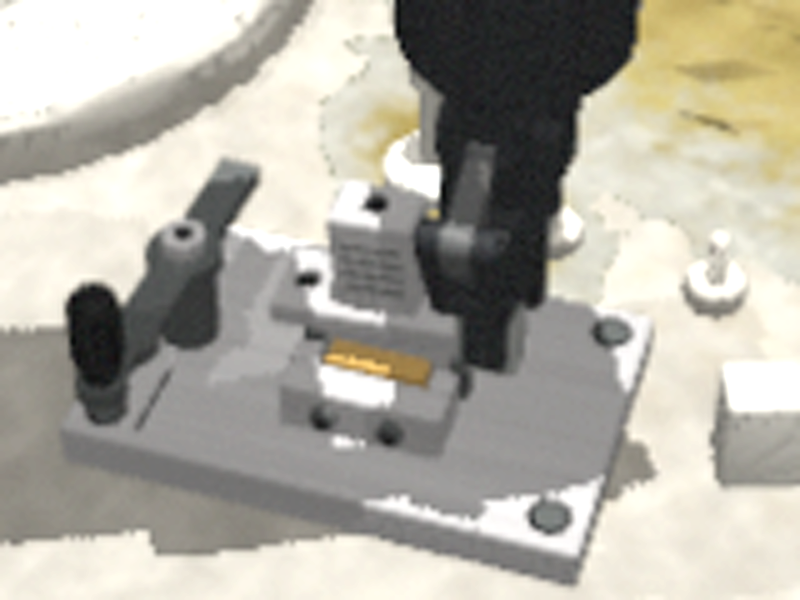

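The nest is flat and the block has climbed about 9 mm, with its −y end higher. Next is the +y end.

Call:
drive_tool:
  increments:
    - [0, 0, 0, 0, 4.6]
    - [0, 0, 0, 0, 4.6]
    - [0, 0, 0, 0, 4.6]
    - [2.6, 0, 0, 0, 4.6]
    - [3.2, 0, 0, 0, 4.6]
    - [2.8, 0, 0.2, 0, 4.6]
    - [0, 0, 0.7, 0, 4.6]
    - [0, 0, 0, 0, 2.2]
    - [0, 0, 0, 0, 2.2]
    - [0, 0, 0, 0, 2.2]
    - [-0.01, 0, -0.15, 0, 2.2]
    - [-0.01, 0, -0.15, 0, 2.2]
    - [-0.02, 0, -0.13, 0, 2.2]
    - [-0.02, 0, -0.13, 0, 2.2]

```text
time_s: 19.62
tcp_pos: [510.2, -248.6, 47.4]
tool_rot: [0.592, 0.806, -0.0, -0.0]
wrist_force: [3.8, -8.5, -20.0]
grip_width: 26.8
finger_force: 60.2
```

```bash
python3 -c "from h import *;loc();heights('',(0,10))"
```

```text
t 19.625 nest xy 0.2 51.0 z 47.4 yaw 17.37 zaxis [-0.001 -0.    -1.   ] F [  3.8  -8.5 -20. ] M [-1.27 -0.39  0.06] w 26.8 60.2479612827301
 {'tpl--': (18.8, 12), 'tpl+-': (18.9, 41), 'tpl0-': (18.4, 41), 'tfl-': (59.6, 14), 'spl--': (17.5, 30), 'spl+-': (18.8, 21), 'spl-+': (17.6, 24), 'spl0-': (18.1, 25), 'sfl-': (59.4, 40), 'sfl+': (59.4, 15)}
```

Call:
drive_tool:
  increments:
    - [-0.1, 0, -0.13, 0, 2.2]
    - [-0.08, 0, -0.13, 0, 2.2]
    - [-0.06, 0, -0.13, 0, 2.2]
    - [-0.06, 0, -0.13, 0, 2.2]
    - [-0.06, 0, -0.13, 0, 2.2]
    - [-0.06, 0, -0.13, 0, 2.2]
    - [-0.06, 0, -0.13, 0, 2.2]
    - [-0.07, 0, -0.13, 0, 2.2]
    - [-0.07, 0, -0.13, 0, 2.2]
    - [-0.07, 0, -0.13, 0, 2.2]

```text
time_s: 20.98
tcp_pos: [511.8, -254.1, 59.5]
tool_rot: [0.592, 0.806, 0.0, -0.002]
wrist_force: [3.4, -4.0, -22.7]
grip_width: 26.6
finger_force: 60.5
```

```bash
python3 -c "from h import *;loc();heights('',(0,10))"
```

```text
t 20.975 nest xy 0.1 45.3 z 59.5 yaw 17.37 zaxis [-0.003  0.002 -1.   ] F [  3.4  -4.  -22.7] M [-0.52 -0.52  0.  ] w 26.6 60.52289128303528
 {'tpl+-': (18.7, 40), 'tpl0-': (18.1, 41), 'spl--': (17.4, 27), 'spl+-': (18.3, 21), 'spl-+': (17.5, 24), 'spl0-': (18.0, 21), 'sfl-': (55.4, 31), 'sfl+': (50.3, 4)}
```

Call:
drive_tool:
  increments:
    - [0, 0, 0, 0, 4.6]
    - [0, 0, 0, 0, 4.6]
    - [0, 0, 0, 0, 4.6]
    - [-2.6, 0, 0, 0, 4.6]
    - [-3.2, 0, 0, 0, 4.6]
    - [-2.6, 0, 0.5, 0, 4.6]
    - [0, 0, 1.3, 0, 4.6]
    - [0, 0, 0, 0, 2.2]
    - [0, 0, 0, 0, 2.2]
    - [0, 0, 0, 0, 2.2]
    - [0.01, 0, -0.15, 0, 2.2]
    - [0.01, 0, -0.15, 0, 2.2]
    - [0.01, 0, -0.15, 0, 2.2]
    - [0.01, 0, -0.15, 0, 2.2]
    - [0.02, 0, -0.13, 0, 2.2]
    - [0.03, 0, -0.13, 0, 2.2]

```text
time_s: 23.08
tcp_pos: [535.9, -330.9, 50.6]
tool_rot: [0.592, 0.806, 0.001, -0.004]
wrist_force: [-1.3, 7.6, -22.7]
grip_width: 27.0
finger_force: 60.4
```

```bash
python3 -c "from h import *;loc();heights('',(0,10))"
```

```text
t 23.075 nest xy 0.1 -35.2 z 50.6 yaw 17.43 zaxis [-0.005  0.006 -1.   ] F [ -1.3   7.6 -22.7] M [ 0.95 -0.04 -0.04] w 27.0 60.39378264713946
 {'tpl++': (17.9, 39), 'tbar': (59.1, 45), 'spl--': (18.0, 28), 'spl+-': (18.5, 21), 'spl-+': (17.5, 23), 'spl++': (17.8, 18), 'spl0-': (17.9, 26), 'sfl-': (31.7, 10), 'sfl+': (66.6, 14), 'sbar': (58.0, 17)}
```

Call:
drive_tool:
  increments:
    - [0.06, 0, -0.13, 0, 2.2]
    - [0.06, 0, -0.13, 0, 2.2]
    - [0.06, 0, -0.13, 0, 2.2]
    - [0.05, 0, -0.13, 0, 2.2]
    - [0.05, 0, -0.13, 0, 2.2]
    - [0.05, 0, -0.13, 0, 2.2]
    - [0.06, 0, -0.13, 0, 2.2]
    - [0.07, 0, -0.13, 0, 2.2]
    - [0.07, 0, -0.13, 0, 2.2]
    - [0.07, 0, -0.13, 0, 2.2]

```text
time_s: 24.42
tcp_pos: [534.2, -325.4, 63.4]
tool_rot: [0.592, 0.806, 0.001, -0.003]
wrist_force: [-0.2, 6.6, -23.2]
grip_width: 27.1
finger_force: 60.5
```

```bash
python3 -c "from h import *;loc();heights('',(0,10))"
```

```text
t 24.425 nest xy 0.1 -29.4 z 63.4 yaw 17.43 zaxis [-0.004  0.006 -1.   ] F [ -0.2   6.6 -23.2] M [ 0.71 -0.07  0.02] w 27.1 60.521366000175476
 {'tpl++': (17.7, 39), 'tbar': (58.0, 44), 'spl--': (18.0, 33), 'spl+-': (18.1, 23), 'spl-+': (17.6, 21), 'spl++': (17.3, 19), 'spl0-': (17.7, 24), 'sfl-': (32.5, 16), 'sfl+': (62.1, 22), 'sbar': (58.7, 16)}
```

Call:
drive_tool:
  increments:
    - [0, 0, 0, 0, 4.6]
    - [0, 0, 0, 0, 4.6]
    - [0, 0, 0, 0, 4.6]
    - [2.6, 0, 0, 0, 4.6]
    - [3.2, 0, 0, 0, 4.6]
    - [2.4, 0, 0.3, 0, 4.6]
    - [0, 0, 1.25, 0, 4.6]
    - [0, 0, 0, 0, 2.2]
    - [0, 0, 0, 0, 2.2]
    - [0, 0, 0, 0, 2.2]
    - [-0.02, 0, -0.13, 0, 2.2]
    - [-0.02, 0, -0.13, 0, 2.2]
    - [-0.02, 0, -0.13, 0, 2.2]
    - [-0.02, 0, -0.1, 0, 2.2]

```text
time_s: 26.28
tcp_pos: [510.9, -251.1, 53.4]
tool_rot: [0.592, 0.806, -0.0, -0.0]
wrist_force: [3.7, -10.1, -24.0]
grip_width: 27.4
finger_force: 60.6
```

```bash
python3 -c "from h import *;loc();heights('',(0,10))"
```

```text
t 26.275 nest xy 0.1 48.4 z 53.4 yaw 17.38 zaxis [-0.001 -0.    -1.   ] F [  3.7 -10.1 -24. ] M [-1.25 -0.45 -0.01] w 27.4 60.637478828430176
 {'tpl+-': (18.1, 43), 'tpl0-': (17.8, 41), 'spl--': (17.5, 28), 'spl+-': (18.2, 22), 'spl-+': (17.9, 25), 'spl0-': (17.7, 27), 'sfl-': (68.5, 42), 'sfl+': (64.7, 13)}
```

Call:
drive_tool:
  increments:
    - [-0.12, 0, -0.13, 0, 2.2]
    - [-0.08, 0, -0.13, 0, 2.2]
    - [-0.05, 0, -0.13, 0, 2.2]
    - [-0.05, 0, -0.13, 0, 2.2]
    - [-0.05, 0, -0.13, 0, 2.2]
    - [-0.06, 0, -0.13, 0, 2.2]
    - [-0.06, 0, -0.13, 0, 2.2]
    - [-0.06, 0, -0.13, 0, 2.2]
    - [-0.07, 0, -0.13, 0, 2.2]
    - [-0.07, 0, -0.13, 0, 2.2]

```text
time_s: 27.62
tcp_pos: [513.1, -257.5, 67.2]
tool_rot: [0.592, 0.806, -0.0, -0.0]
wrist_force: [2.3, -6.9, -15.3]
grip_width: 27.2
finger_force: 60.0
```

```bash
python3 -c "from h import *;loc();heights('',(0,10))"
```

```text
t 27.625 nest xy 0.3 41.6 z 67.2 yaw 17.38 zaxis [-0. -0. -1.] F [  2.3  -6.9 -15.3] M [-0.89 -0.16  0.  ] w 27.2 60.0420355796814
 {'tpl+-': (18.5, 41), 'tpl0-': (17.2, 40), 'spl--': (17.8, 32), 'spl+-': (17.9, 23), 'spl-+': (17.1, 23), 'spl0-': (17.4, 22), 'sfl-': (65.7, 43)}
```

Call:
drive_tool:
  increments:
    - [0, 0, 0.1, 0, 4.6]
    - [0, 0, 0, 0, 4.6]
    - [0, 0, 0, 0, 4.6]
    - [-2.5, 0, 0, 0, 4.6]
    - [-3, 0, 0, 0, 4.6]
    - [-2.4, 0, 0.3, 0, 4.6]
    - [0, 0, 1.15, 0, 4.6]
    - [0, 0, 0, 0, 4.6]

```text
time_s: 28.72
tcp_pos: [545.8, -334.1, 62.5]
tool_rot: [0.592, 0.806, 0.003, 0.014]
wrist_force: [18.8, 10.6, 41.5]
grip_width: 46.2
finger_force: 22.5
```

```bash
python3 - <<'E'
from h import *
loc();heights('',(0,10))
p,d=eyes.snapshot("scene")
cv2.imwrite("pics/g.png",cv2.convertScaleAbs(cv2.resize(p[230:350,240:400,::-1],None,fx=5,fy=5,interpolation=cv2.INTER_CUBIC),alpha=1.5,beta=10))
E
```

```text
t 28.725 nest xy 8.5 -41.3 z 62.5 yaw 17.45 zaxis [ 0.026 -0.012 -1.   ] F [18.8 10.6 41.5] M [ 1.77 -4.29  0.39] w 46.2 22.515152263986238
 {'tpl++': (17.7, 39), 'tbar': (59.0, 44), 'spl--': (17.3, 29), 'spl-+': (17.8, 25), 'spl++': (17.8, 19), 'spl0-': (19.5, 46), 'sfl-': (33.5, 15), 'sbar': (58.2, 14)}
```

View pics/g.png

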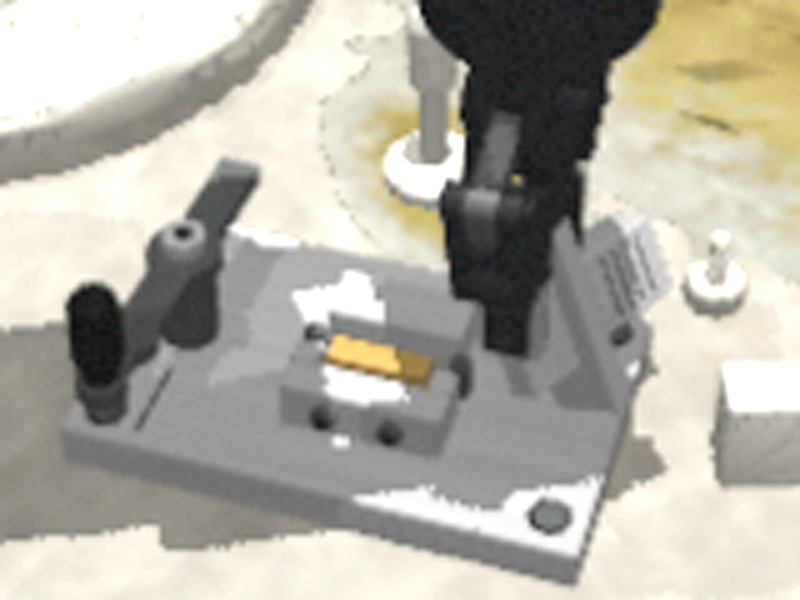

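The block came free early, fell, and now lies against the fingers on the −y side of the plate. I'll back off upward straight away and look.

Call:
drive_tool:
  increments:
    - [0, 0, -1.5, 0, 4.6]
    - [0, 0, -2, 0, 4.6]
    - [0, 0, -3, 0, 4.6]
    - [4, -2, -3, 0, 4.6]
    - [5, -4, 0, 0, 4.6]
    - [5, -5, 0, 0, 4.6]
    - [3, -5, 0, 0, 4.6]

```text
time_s: 29.75
tcp_pos: [340.0, -220.7, 148.0]
tool_rot: [0.591, 0.806, -0.0, 0.0]
wrist_force: [-0.2, -1.2, -0.2]
grip_width: 45.9
finger_force: 0.0
```

```bash
python3 - <<'E'
from h import *
loc()
p,d=eyes.snapshot("scene");q,e=eyes.snapshot("top");np.save("ds.npy",d);np.save("dt.npy",e);np.save("ps.npy",p);np.save("pt.npy",q)
f=lambda c:cv2.convertScaleAbs(cv2.resize(c[:,:,::-1],None,fx=5,fy=5,interpolation=cv2.INTER_CUBIC),alpha=1.5,beta=10)
cv2.imwrite("pics/h.png",np.hstack([f(p[230:350,320:400]),f(q[240:360,360:440])]))
E
```

```text
t 29.75 nest xy -153.9 128.6 z 148.0 yaw 17.49 zaxis [-0. -0. -1.] F [-0.2 -1.2 -0.2] M [-0.02 -0.02  0.03] w 45.9 0.0
```

View pics/h.png

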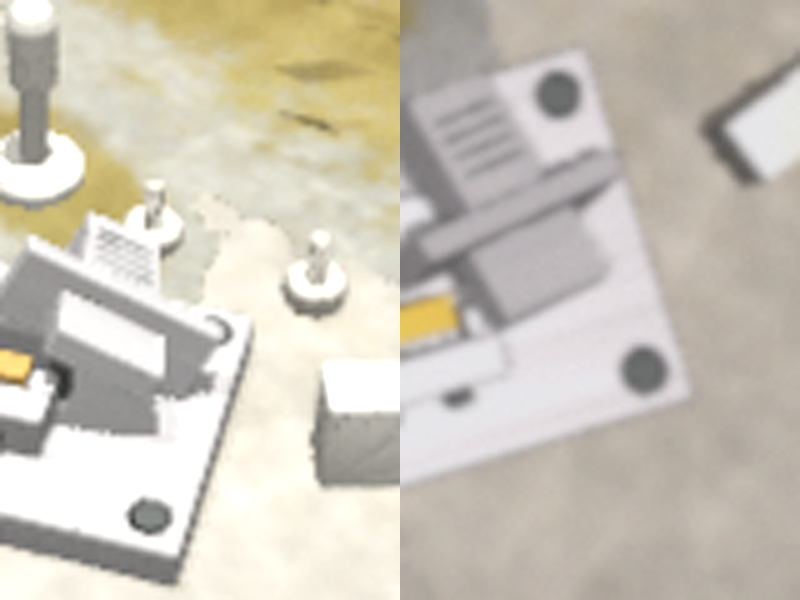

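The block lies on its side on the plate. Its boss points away from the robot, its flange stands on edge nearly parallel to the slot, and its tongue points toward the robot. I'll measure its pose from the depth images.

```bash
python3 - <<'E'
from h import *
a=np.radians(17.4);ex=np.array([np.cos(a),np.sin(a)]);ey=np.array([-ex[1],ex[0]])
allP=[]
for n,f in(("top","dt.npy"),("scene","ds.npy")):
    d=np.load(f);c=eyes.get_calibration(n);R=Ro.from_quat(c["rotation"]).as_matrix();K=np.array(c["K"])
    v,u=np.mgrid[0:480,0:640];P=np.array(c["xyz"])+np.stack([(u-K[0,2])/K[0,0]*d,-(v-K[1,2])/K[1,1]*d,-d],-1)@R.T
    q=P[...,:2]-[525.3,-297.3];X=q@ex;Y=q@ey;Z=P[...,2]
    if n=="top":
        # height grid, nest (prev) frame, 5 mm cells
        print("rows X 90..-30, cols Y 5..-85")
        for x in range(95,-36,-5):
            r=[]
            for y in range(5,-90,-5):
                m=(abs(X-x)<2.5)&(abs(Y-y)<2.5)&(d>0);r.append("%3.0f"%np.median(Z[m]) if m.any() else "  .")
            print("%4d"%x," ".join(r))
    for k,(u0,v0) in {"":(0,0)}.items(): pass
g=lambda u,v,z:(lambda q:(round(float((q-[525.3,-297.3])@ex),1),round(float((q-[525.3,-297.3])@ey),1)))(w("top",None,360+(u-400)/5,240+v/5,z)[:2])
for nm,u,v,z in(("pl corner+x-y",585,48,18),("pl corner -x-y",688,392,18),("boss tl",412,105,45),("boss tr",490,78,45),("fl l",418,240,50),("fl r",620,165,45),("tong bl",497,325,38),("tong br",607,268,38)):print(nm,g(u,v,z))
E
```

```text
rows X 90..-30, cols Y 5..-85
  95   3   4   3   3   4  11  11  11   1   1   2   0  -1  -1   0  -0  -1   9  11
  90   2   3   4   3   3   3   3   3   1   1   2   1  -0  -0  -0  -0  -1   8  12
  85   4   4   4   3   2   2   2   2   2   1   1  -0  -0  -0  -0  -1  -0   0  10
  80   3   2   3   2   3   2   3   3   2   2   1   1   0  -0  -0  -1  -0  -0   0
  75   2   1   1   3   3   2   2   2   0   2   2   1  -1  -0   0  -0  -0  -0   0
  70   3   3   2   2   2   2   2   2   3   2   1   1   0   1  -2  -0  -0  -2   0
  65   2   0   3   3   2   2   1   1   2   2   2   0  -0  -0  -1  -1  -1   0  -1
  60   1   2   1   1   1   3   1   1   1   2   1  -0  -0  -1  -0  -1  -1  -1  -0
  55  17  18  17  18  52  50  49  47  45  32  18  16  18  18  17  17   2  -1  -0
  50  17  18  20  53  55  53  51  49  46  45  17  18  18  18  18  18  18  -0  -0
  45  19  18  35  51  56  54  52  50  49  45  19  18  18  18  19  18   7  -0  -0
  40  18  18  18  49  57  56  54  52  49  47  19  18  18  19  18  18  17  -0  -0
  35  17  18  18  48  57  58  56  52  51  49  17  18  18  18  17  18   9   1  -1
  30  17  17  18 
[... 601 characters left out ...]
0  49  20  18  17  18   0  -1
 -10  37  37  37  21  46  64  62  60  58  56  52  51  50  17  18  18  14  -0   1
 -15  37  36  36  32  41  66  63  61  58  55  52  45  18  18  18  18  14  -1  -0
 -20  31  35  33  36  39  57  19  17  18  17  19  18  17  18  17  19  15  -0   1
 -25  38  37  39  37  38  18  17  17  17  17  18  17  17  17  18  18   7  -0   0
 -30  38  39  37  37  38  19  17  18  19  17  18  17  17  17  17  17  18  -0  -1
 -35  26  32  33  20  19  17  17  17  17  17  19  17  18  18  17  18  16  -1   0
pl corner+x-y (55.0, -74.4)
pl corner -x-y (-56.8, -73.0)
boss tl (52.2, -14.1)
boss tr (53.3, -39.4)
fl l (12.4, -3.3)
fl r (16.6, -69.5)
tong bl (-19.2, -20.0)
tong br (-12.3, -57.4)
```

The block rests with its z axis along nest +x and its +y end propped on the cheek. I'll take it by the boss's y faces, then turn it upright by catching the tongue under the lever's short arm while lifting.

Call:
drive_tool:
  increments:
    - [-3, 4, 0, 0, 5.6]
    - [-4, 5.5, 0, 0, 5.6]
    - [-4.2, 5.5, 0, 0, 5.6]
    - [-4, 4.9, 0, 0, 5.6]
    - [0, 0, 0.6, 10.4, 5.6]
    - [0, 0, 0.9, 10.4, 5.6]
    - [0, 0, 0.9, 10.4, 5.6]
    - [0, 0, 0.9, 10.4, 5.6]
    - [0, 0, 0.9, 10.4, 5.6]
    - [0, 0, 0.9, 10.4, 5.6]
    - [0, 0, 0.9, 10.4, 5.6]
    - [0, 0, 0.6, 10.2, 5.6]
    - [0, 0, 0, 0, 5.6]

```text
time_s: 31.48
tcp_pos: [565.1, -303.5, 81.3]
tool_rot: [0.977, 0.212, -0.0, -0.0]
wrist_force: [0.2, 0.8, -0.5]
grip_width: 56.0
finger_force: 0.0
```

```bash
python3 -c "from h import *;loc()"
```

```text
t 31.475 nest xy 36.1 -17.8 z 81.3 yaw -65.51 zaxis [-0.001  0.001 -1.   ] F [ 0.2  0.8 -0.5] M [-0.    0.05 -0.04] w 56.0 0.0
```

Call:
drive_tool:
  increments:
    - [0.8, 0.6, 0.8, 0, 5.6]
    - [0, 0, 1.5, 0, 5.6]
    - [0, 0, 1.4, 0, 5.6]
    - [0, 0, 1.2, 0, 5.6]
    - [0, 0, 0, 0, 5.6]
    - [0, 0, 0, 0, 2.2]
    - [0, 0, 0, 0, 2.2]
    - [0, 0, 0, 0, 2.2]
    - [0, 0, 0, 0, 2.2]

```text
time_s: 32.6
tcp_pos: [575.2, -306.2, 33.6]
tool_rot: [0.977, 0.211, 0.001, 0.001]
wrist_force: [3.3, -2.3, 4.2]
grip_width: 33.3
finger_force: 59.1
```

```bash
python3 -c "from h import *;loc()"
```

```text
t 32.6 nest xy 45.0 -23.4 z 33.6 yaw -65.6 zaxis [ 0.002 -0.002 -1.   ] F [ 3.3 -2.3  4.2] M [-0.43 -0.38  0.02] w 33.3 59.05067848507315
```

Call:
drive_tool:
  increments:
    - [0, 0, -1, 0, 2.2]
    - [0, 0, -2, 0, 2.2]
    - [0, 0, -2.5, 0, 2.2]
    - [0, 0, -2.5, 0, 2.2]
    - [0, 0, 0, 0, 2.2]

```text
time_s: 33.22
tcp_pos: [574.7, -305.5, 114.0]
tool_rot: [0.977, 0.211, 0.001, 0.0]
wrist_force: [-0.3, 0.6, -4.2]
grip_width: 33.2
finger_force: 59.4
```

```bash
cat >> h.py <<'E'
def grid(xs,ys,cam="top",zmin=-5):
    a=np.radians(17.4);ex=np.array([np.cos(a),np.sin(a)]);ey=np.array([-ex[1],ex[0]])
    _,d=eyes.snapshot(cam);c=eyes.get_calibration(cam);R=Ro.from_quat(c["rotation"]).as_matrix();K=np.array(c["K"])
    v,u=np.mgrid[0:480,0:640];P=np.array(c["xyz"])+np.stack([(u-K[0,2])/K[0,0]*d,-(v-K[1,2])/K[1,1]*d,-d],-1)@R.T
    q=P[...,:2]-[525.3,-297.3];X=q@ex;Y=q@ey;Z=P[...,2];h=abs(xs[1]-xs[0])/2
    print(cam,"cols Y",ys[0],ys[-1])
    for x in xs:
        r=[]
        for y in ys:
            m=(abs(X-x)<h)&(abs(Y-y)<h)&(d>0);r.append("%3.0f"%Z[m].max() if m.any() else "  .")
        print("%4d"%x," ".join(r))
E
python3 -c "
from h import *
loc();grid(range(60,-41,-5),range(20,-90,-5));grid(range(60,-41,-5),range(20,-90,-5),'scene')"
```

```text
t 33.225 nest xy 44.7 -22.6 z 114.0 yaw -65.59 zaxis [ 0.001 -0.001 -1.   ] F [-0.3  0.6 -4.2] M [ 0.03 -0.07 -0.01] w 33.2 59.354212931357324
top cols Y 20 -85
  60 409 410 412 413 414 415 415 415 414 414 412 411 408 405 401 396 390   .   .   .   .   .
  55 406 409 411 412 414 414 415 415 415 415 413 411 410 407 404 399 395 384   .   .   .   .
  50 405 407 410 413 413 414 415 416 414 414 414 413 411 408 407 403 396 391   .   .   .   .
  45 401 406 409 412 412 413 414 415 415 415 415 413 412 411 408 405 402 397 388   .   .   .
  40 398 402 406 409 411 414 414 415 414 416 415 415 414 412 411 407 403 399 393 383   .   .
  35 393 399 404 407 410 412 413 414 415 415 415 415 415 412 412 409 406 403 398 392 380   .
  30 387 394 400 406 408 411 412 413 414 415 416 415 415 414 412 410 408 405 402 401 396 389
  25 379 390 399 402 406 408 411 413 414 415 415 415 415 414 413 412 410 409 409 405 400 393
  20  42 383 394 399 404 407 410 412 412 414 414 415 416 415 415 413 416 413 411 409 405 400
  15  40  40 387 396 402 406 407 411 413 414 415 415 415 415 414 417 418 414 413 410 406 401
  10  39 
[... 2286 characters left out ...]
2 421 420 420 419 418 417 415 404 399 390 376   1
 -10  39  38  37  39  37  39  37 137 424 423 422 422 421 420 418 410 401 398 391  18   1   1
 -15  39  38  39  38  38  39 426 426 425 424 423 422 421 418 407 400 395 390  19  19   1   1
 -20  38  38  38  39  38 427 426 426 425 424 424 423 414 395 394 391  19  21  19  19  -0   1
 -25  39  39  39 430 430 429 427 427 426 425 423 396 389 384 379  20  18  21  20  18   2   1
 -30  38  39 432 431 430 429 429 428 426 423 377 372  19  18  19  20  19  20  19  19   2   2
 -35 434 433 432 432 431 430 429 427 423  20  18  20  20  19  18  18  19  20  19  18   0   1
 -40 435 434 433 432 431 430 429  20  19  19  18  19  18  20  18  19  21  19  20  19   0   1
```

Call:
drive_tool:
  increments:
    - [-2.4, -0.3, 0, 0, 2.2]
    - [-4, -0.6, 0, 0, 2.2]
    - [-4, -0.6, 0, 0, 2.2]
    - [-4, -0.5, 0, 0, 2.2]
    - [0, 0, 1.5, 7, 2.2]
    - [0, 0, 2.5, 0, 2.2]
    - [0, 0, 2.5, 0, 2.2]
    - [0, 0, 2, 0, 2.2]
    - [0, 0, 1, 0, 2.2]
    - [0, 0, 0.4, 0, 2.2]
    - [0, 0, 0, 0, 2.2]

```text
time_s: 34.7
tcp_pos: [435.3, -346.8, 14.3]
tool_rot: [0.988, 0.151, -0.0, 0.0]
wrist_force: [-0.5, 2.4, 0.4]
grip_width: 33.0
finger_force: 59.5
```

```bash
python3 -c "from h import *;loc()"
```

```text
t 34.7 nest xy -100.7 -20.3 z 14.3 yaw -72.59 zaxis [-0. -0. -1.] F [-0.5  2.4  0.4] M [ 0.34  0.18 -0.05] w 33.0 59.54631091793999
```

Call:
drive_tool:
  increments:
    - [0, 0, 0.2, 0, 2.2]
    - [0, 0, 0, 0, 4]
    - [0, 0, 0, 0, 5.6]
    - [0, 0, 0, 0, 5.6]
    - [0, 0, -0.2, 0, 5.6]
    - [0, 0, 0, 0, 5.6]

```text
time_s: 35.45
tcp_pos: [435.3, -347.1, 14.0]
tool_rot: [0.988, 0.151, 0.0, 0.0]
wrist_force: [0.2, -0.7, -0.3]
grip_width: 56.1
finger_force: 0.0
```

```bash
python3 -c "
from h import *
loc();grid(range(-80,-191,-5),range(40,-81,-5),'scene')"
```

```text
t 35.45 nest xy -100.8 -20.6 z 14.0 yaw -72.6 zaxis [ 0. -0. -1.] F [ 0.2 -0.7 -0.3] M [-0.    0.02  0.04] w 56.1 0.0
scene cols Y 40 -80
 -80 359 355 339 298 303 306 309 311 312 313 314 315 314 312 311 309 306 303 299 292   1   1   1   1   1
 -85 357   0   2   . 301 305 308 312 313 313 314 314 314 313 311 310 308 304 301 295 282   1   1   1   1
 -90 360 358  90  72  71 303 307 309 312 312 314 315 314 314 312 311 308 306 301 296 289   2   1 118 122
 -95 363 359 122 123  70  81 306 309 311 313 313 314 314 314 313 312 310 307 303 298 292 124 124 122 122
-100 365 362 124 124 126   1  87 308 310 312 313 314 314 315 313 312 311 308 305 301 295 289 124 124 122
-105 368 365 361 125 129  47  88  58 309 311 313 314 314 314 313 313 312 309 307 303 298 290 124 123 123
-110 371 367 363 360 128 132 127 119 117  95 312 313 314 314 314 313 312 310 308 305 300 294 111 111 123
-115 375 371 366 361  65 169 187 103 113 120  98 313 314 315 314 313 312 311 310 306 302 297 108 114 122
-120 376 373 368 362   .   . 189 188 118 122 123 119  26 314 314 314 313 312 310 307 304 300   1   1   1
-125 378 375 370 
[... 752 characters left out ...]
59 357 352 349 346 343 340 338 335 330 310 304 301 296 287   1   1   1
-165 379  -0 369 369 368 366 364 361 357 354 351 348 344 340 330 305 303 300 295 288   1   0   1   1   1
-170 370 370 371 370 369 367 365 361 358 355 351 348 299 297 294 294 291 288   1   0   1   1   1   2   2
-175 371 371 371 370 369 368 366 363 359 355 274 270 276 283 278   2   1   1   1   2   1   1   3   1   0
-180 370 371 371 371 371 368 365 344   3  -0   1   1   1  -0   2   2   1   2   2   1   0   1   1   1   1
-185 370 371 371 370 367   1   1   1   1   2   2   1   1   1   2   2   1   2   2   1   1   2   1   1   1
-190 369 370   1   2   2   1   1   1   2   3   1   3   2   1   1   2   2   1   1   2   2   1   2   1   2
```

Call:
drive_tool:
  increments:
    - [0, 0, 0.8, 0, 5.6]
    - [0, 0, 0, 0, 2.2]
    - [0, 0, 0, 0, 2.2]
    - [0, 0, 0, 0, 2.2]
    - [0, 0, 0, 0, 2.2]
    - [0, 0, -1, 0, 2.2]
    - [0, 0, -2, 0, 2.2]
    - [0, 0, -3, 0, 2.2]
    - [0, 0, -3, 0, 2.2]

```text
time_s: 36.62
tcp_pos: [435.2, -346.8, 97.1]
tool_rot: [0.988, 0.151, 0.0, -0.0]
wrist_force: [-0.5, 0.1, -4.2]
grip_width: 28.9
finger_force: 59.7
```

```bash
python3 -c "
from h import *
loc();grid(range(180,-11,-10),range(170,19,-10));grid(range(-110,-191,-8),range(30,-71,-8),'scene')"
```

```text
t 36.625 nest xy -100.8 -20.3 z 97.1 yaw -72.6 zaxis [ 0.  0. -1.] F [-0.5  0.1 -4.2] M [-0.06 -0.18 -0.06] w 28.9 59.700252413749695
top cols Y 170 20
 180  36  37  37  36  37  36   2   4   3   5   6   6   6   5   5   6
 170  36  37  38  37  36  35   4   3   5   5   7   6   5   5   5   5
 160  35  39  37  36  37  31   2   2   5   5   5   6   6   5   6   5
 150  37  37  38  37  35  21   3   3   5   5   5   8   5   7   9   6
 140  36  36  36  37  35   3   3   2   6   5   5   7   7  16  13  16
 130  37  37  37  35  30   3   3   4   5   4   7   5  14  88  90  84
 120  38  36  39  33   3   3   3   4   4   2   5   5  13  90  91  90
 110  37  36  38  19   4   3   4   3   2   4   4   5  13  87  90  84
 100  37  38  26   2   3   5   3   4   3   5   2   6   7  12  14  12
  90  37  34   2   3   3   5   4   2   4   3   3   4   6   7   7   5
  80  34   3   4   3   3   3   3   3   3   3   3   4   4   5   6   5
  70   4   3   3   3   3   3   2   2   3   3   3   3   2   3   4   6
  60   3   4   4   4   4   4  22  21  20  20  21  18  21  19  20  20
  50   3   3   2   3   3   5  21  21  61  61  20  2
[... 378 characters left out ...]
3   3   3   3  21  61  67  69  62  21  23  40  41  39
scene cols Y 30 -66
-110 203 213 275 212 397 399 401 401 400 399 396 391 383
-118   1   1 275 277 273 398 400 401 401 400 397 393 153
-126   1   1 125 293 281 282 277 400 401 400 398 393   2
-134   2   2 126 296 298 297 296 297 297 403 403 401 397
-142 434   2 119 124 125 297 298 413 411 408 405 401 398
-150 435   2   2   1 421 421 418 415 412 409 407 403 399
-158 435   1 429 429 425 422 419 417 413 410 406 392 379
-166 438 436 432 429 426 423 420 417 399 389 384 379   1
-174 439 436 434 431 427 424 377 378 377   3   1   1   2
-182 440 438 434 425   2   1   2   3   2   2   1   2   3
-190 439   1   3   1   2   1   2   2   1   3   2   2   2
```

The block is now level in the grip, and the bar's short arm ends at X≈50, Y≈85. I'll carry the block round and lower it beyond the bar's end.

Call:
drive_tool:
  increments:
    - [0, 0, -1.5, 0, 2.2]
    - [2, -1, -1.5, 0, 2.2]
    - [4.6, -2.1, 0, 0, 2.2]
    - [5, -2.2, 0, 0, 2.2]
    - [5, -2.2, 0, 0, 2.2]
    - [4, -2, 0, 0, 2.2]
    - [2.5, -1, 0, 0, 2.2]
    - [0, 0, 0, 0, 2.2]
    - [0, 0, 2, 0, 2.2]
    - [0, 0, 2.5, 0, 2.2]
    - [0, 0, 2.5, 0, 2.2]
    - [0, 0, 1.5, 0, 2.2]
    - [0, 0, 0, 0, 2.2]

```text
time_s: 38.35
tcp_pos: [623.5, -177.8, 39.8]
tool_rot: [0.989, 0.151, -0.001, -0.001]
wrist_force: [0.4, 0.7, -4.4]
grip_width: 28.5
finger_force: 59.7
```

```bash
python3 -c "
from h import *
loc();grid(range(115,39,-5),range(125,39,-5),'scene');grid(range(115,39,-5),range(125,39,-5))"
```

```text
t 38.35 nest xy 129.4 84.6 z 39.8 yaw -72.63 zaxis [-0.002  0.001 -1.   ] F [ 0.4  0.7 -4.4] M [-0.01 -0.12  0.  ] w 28.5 59.70257341861725
scene cols Y 125 40
 115 109 235 213 216 153 147 148 149 130 148 147 152 148 215 220 235 236 108
 110   0 235 237 213 220 148 148 146  59  58 147 147 217 222 238 238   3 341
 105   0   1 236 238 220 221  60  60   2  59 220 221 222 238 237 234 344 341
 100  -0  64  63 243 243 245 221 221 222 221 223 235 239 242 236 347 345 343
  95   1  65  65  64 245 245 246 246 244 245 244 243 243 348 348 348 345 345
  90   0  63  57  62  64  65 247 245 247 245 246 246 246 351 349 348 348 346
  85   2  -0   1   .  56  57  58  57  58 232  56  58 353 353 352 351 348 346
  80  -0   3   0   .  56  58  58  57  58  56  58 357 356 355 353 352 349 329
  75 372  -1   0   .  56  58  58  57  58  57 359 359 356 354 354 352 326 319
  70 376 372   .   .  57  58  57  58  57 361 361 359 359 357 351 323 320 308
  65 378 376 373 371  49  57  57  57 365 364 362 362 360 358 315 313 301   .
  60 380 376 375 372 370   . 369 368 367 365 365 363 359 297 301   .  16  17
  55 380 376 374
[... 843 characters left out ...]
351 337
  80   1   2   1   .   .   . 314 320 326 329 359 359 358 356 355 354 337 328
  75 375   2   .   .   .   .   . 315 322 362 362 361 359 359 356 335 326 323
  70 378 375   .   .   .   .   .   . 364 365 364 362 361 360 330 324 319   1
  65 381 376 375   .   .   .   . 368 367 367 366 362 362 327 318 311   3   2
  60 381 378 376 373   .   . 370 370 369 368 366 365 355 303   2   2   1   1
  55 380 378 375 374 373 373 373 372 370 369 367 351  20  21  19  19  19  20
  50 381 377 375 374 374 376 374 373 372 370 365  19  20  21  19  20  19  22
  45 379 376 374 377 378 377 375 374 374 363  61  20  21  21  20  19  21  20
  40 378 373 377 380 379 378 378 375 372  61  61  20  21  21  21  21  20  21
```

Call:
drive_tool:
  increments:
    - [0, 0, 0.6, 0, 2.2]
    - [0, 0, 0.5, 0, 2.2]
    - [-1, 0, 0, 0, 2.2]
    - [-1.3, 0, 0, 0, 2.2]
    - [-1, 0, 0, 0, 2.2]
    - [0, 0, -0.2, 0, 2.2]
    - [0, 0, -0.3, 0, 2.2]
    - [0, 0, -0.3, 0, 2.2]
    - [0, 0, 0, 0, 2.2]

```text
time_s: 39.58
tcp_pos: [592.4, -187.3, 37.4]
tool_rot: [0.988, 0.151, -0.001, -0.0]
wrist_force: [-2.8, -0.5, -9.8]
grip_width: 28.2
finger_force: 60.1
```

```bash
python3 -c "
from h import *
loc();grid(range(100,24,-5),range(125,39,-5),'scene')"
```

```text
t 39.575 nest xy 96.9 84.9 z 37.4 yaw -72.59 zaxis [-0.001  0.    -1.   ] F [-2.8 -0.5 -9.8] M [ 0.03 -0.   -0.  ] w 28.2 60.09670972824097
scene cols Y 125 40
 100 129  95  93 335   . 336 337 337 337 337 335 336 335 333 329 211 229 148
  95 135  95  92   .   .  86 336 337 337 337 336 336 335 334 333 330 229 145
  90 150 209 210 146 145 144 114 140 146 337 337 337 335 335 334 333 231 144
  85 144 232 210 149 148 147 147 146 146 148 148 336 337 214 335 233 232 112
  80  89 233 234 214 132 144 146 142  55  56 143 145 142 219 214 232 233 336
  75   1  -2 235 210 216 145 144  55  55  56 144 142 219 218 235 234 340 338
  70   2   1   . 236 235 219 219 209  58 216 218 219 233 236 235 343 342 340
  65  -1  59  59 241 243 243 236 219 221 219 219 237 239 237 345 344 343 342
  60   0  60  60  60 241 243 244 244 244 242 243 241 233 349 347 347 345 344
  55   1  55  52  56  49  51  51 241 242 243 241  52 353 351 350 348 346 345
  50 374 -794   .   .  50  51  50  51  59  59  57 356 355 353 351 350 348 331
  45 376  -0 -800   .   .  52  51  53  60  60 359 358 356 355 351 350 333 324
  40 380 375 373 -800  51  50  52  58  60 362 360 359 358 355 354 327 321 313
  35 381 379 375 -800  48  53  52   . 366 364 363 361 359 356 320 316 309  20
  30 382 379 375 374   .   .   . 369 367 366 363 362 360 319 310 301  20  19
  25 381 378 377 374   . 372 371 371 368 366 365 363 303  20  19  17  19  18
```

Call:
drive_tool:
  increments:
    - [0, 0, -0.3, 0, 2.2]
    - [0, 0, -0.3, 0, 2.2]
    - [0, 0, -0.3, 0, 2.2]
    - [-0.05, 0, -0.3, 0, 2.2]
    - [0, 0, 0, 0, 2.2]

```text
time_s: 40.25
tcp_pos: [592.7, -187.6, 50.4]
tool_rot: [0.988, 0.151, 0.001, 0.0]
wrist_force: [-1.0, 1.2, -10.4]
grip_width: 28.3
finger_force: 60.5
```

```bash
python3 -c "
from h import *
loc();grid(range(75,24,-5),range(125,39,-5),'scene');heights('',(0,10))"
```

```text
t 40.25 nest xy 97.2 84.6 z 50.4 yaw -72.59 zaxis [ 0.001 -0.    -1.   ] F [ -1.    1.2 -10.4] M [ 0.31 -0.23 -0.04] w 28.3 60.51560819149017
scene cols Y 125 40
  75  -1   0 247 224 230 149 157 153  62  63 157 157 233 231 249 246 352 351
  70   1  62 246 252 228 231 230 225  63 230 228 232 235 249 248 355 354 353
  65  -0  63  63 254 255 256 248 233 235 233 233 250 253 250 358 357 355 354
  60   0  61  64  65 245 255 256 256 257 256 255 255 246 360 360 358 357 356
  55   0 -802   .   .  49  54  53 244 256 255 256  52 363 364 361 359 358 356
  50   1 -799   .   .   .  52  51  51  58  59  57 367 365 364 362 362 360 340
  45 386 384 -800   .  51  52  53   .  59  58  60 369 367 365 364 362 343 337
  40 387 384 -798   .  42  51  50   .  60 373 372 370 368 367 365 343 338 328
  35 391 387 384 -801   .   .   .  57 375 374 373 372 370 368 341 332 325  21
  30 391 389 386 384   .   .   . 378 378 376 374 373 370 323 322 312  19  18
  25 391 388 386 384 383   . 382 380 379 377 376 373 322  18  18  19  19  19
 {'tpl--': (18.2, 40), 'tpl+-': (18.5, 41), 'tpl-+': (17.9, 43), 'tpl0-': (17.6, 42), 'tfl-': (33.5, 11), 'tfl+': (34.3, 11), 'spl--': (17.3, 27), 'spl+-': (18.5, 21), 'spl-+': (17.3, 28), 'spl++': (17.6, 23), 'spl0-': (17.5, 22), 'sfl-': (33.0, 13), 'sbar': (58.1, 17)}
```

Call:
drive_tool:
  increments:
    - [-0.05, 0, -0.35, 0, 2.2]
    - [-0.1, 0, -0.35, 0, 2.2]
    - [-0.1, 0, -0.35, 0, 2.2]
    - [-0.15, 0, -0.35, 0, 2.2]
    - [-0.15, 0, -0.35, 0, 2.2]
    - [0, 0, 0, 0, 2.2]

```text
time_s: 41.15
tcp_pos: [587.4, -189.3, 68.0]
tool_rot: [0.988, 0.151, 0.001, 0.0]
wrist_force: [2.8, 2.1, -9.5]
grip_width: 28.3
finger_force: 60.3
```

```bash
python3 -c "
from h import *
loc();grid(range(75,24,-5),range(125,39,-5),'scene');heights('',(0,10))"
```

```text
t 41.15 nest xy 91.5 84.4 z 68.0 yaw -72.6 zaxis [ 0.001 -0.    -1.   ] F [ 2.8  2.1 -9.5] M [ 0.39 -0.67 -0.05] w 28.3 60.30528545379639
scene cols Y 125 40
  75   0 264 241 241 162 176 175 173  73  72 174 176 172 250 253 265 263 129
  70   1  51 264 246 246 172 176 171  70  71 170 175 250 253 265 266 370 367
  65   2  71 264 270 265 249 249 243 248  72 247 250 264 268 267 372 371 370
  60   0  67  68 271 273 273 266 249 249 250 250 267 271 268 375 374 372 370
  55   1 -803   .   . 271 273 274 275 274 275 273 272 270 377 376 375 374 372
  50   1 -797   .   .  52  55 273 274 273 273 275 264 380 378 377 377 375 374
  45  -0   1 -797   .  48  49  51  57  59  60  60 383 382 380 379 378 376 364
  40   2   0 -798 -797   .   .   .  59  60  60 385 385 383 382 380 379 368 357
  35 401   0 -799 -801   .   .   .  58  59 387 387 386 385 383 381 368 355 348
  30 403 401 399 -794   .   .   .  60 392 390 388 388 385 383 358 349 344 321
  25 405 402 400   .   .   .   . 394 393 392 390 388 387 379 345 336  19  20
 {'tpl--': (17.7, 38), 'tpl+-': (18.3, 41), 'tpl-+': (17.8, 43), 'tpl0-': (17.6, 41), 'tfl-': (33.6, 10), 'tfl+': (34.1, 11), 'spl--': (17.6, 28), 'spl+-': (18.5, 20), 'spl-+': (17.4, 25), 'spl++': (17.1, 23), 'spl0-': (17.6, 22), 'sfl-': (32.7, 16), 'sbar': (58.4, 17)}
```

Call:
drive_tool:
  increments:
    - [0, 0, 0.1, 0, 2.2]
    - [1, 0, 0, 0, 2.2]
    - [1.5, 0, 0, 0, 2.2]
    - [1, 0, 0.5, 0, 2.2]
    - [0, 0, 1.3, 0, 2.2]
    - [0, 0, 1.3, 0, 2.2]
    - [0, 0, 0, 0, 2.2]

```text
time_s: 42.18
tcp_pos: [620.7, -178.8, 35.6]
tool_rot: [0.988, 0.151, 0.001, 0.0]
wrist_force: [0.1, 3.2, 4.9]
grip_width: 28.6
finger_force: 62.7
```

```bash
python3 -c "
from h import *
loc();grid(range(130,40,-5),range(125,39,-5),'scene')"
```

```text
t 42.175 nest xy 126.5 84.5 z 35.6 yaw -72.58 zaxis [ 0.001 -0.001 -1.   ] F [0.1 3.2 4.9] M [ 0.12 -0.04  0.02] w 28.6 62.65609114081599
scene cols Y 125 40
 130 121  94  91 332 334 333 335 335 335 334 334 333 332 329 328 209 225 143
 125 128  94  90  47   .  83 334 335 335 336 335 335 334 333 330 199 228 143
 120 149 208 208 143  70  94 121 127 335 335 335 335 334 333 332 208 232 147
 115 140 209 209 208 146 145 145 145 145 145 335 334 153 334 217 231 232 110
 110 113 232 208 213 129 142 143 137  41  45 143 143 142 215 218 231 229 334
 105   2  21 234 208 215 143 143 140  39  38 142 140 215 218 232 233 337 336
 100  -0  39 232 235 212 215 217  39  39 216 217 217 217 234 235  42 339 338
  95  -0  35  37 239 241 240 239 218 217 218 232 234 237 233 343 342 341 339
  90   1   0  -2   . 240 242 243 243 242 242 240 241 240  -1 345 345 342 341
  85   1   0  -2   .   .   . 239 241 240 242 240  23  24 348 346 345 344 340
  80  -0  -1  -0   .   .   .   1  10  19  21  20  20 351 350 348 346 345 331
  75 370  -1   .   .   .   .  -0   1  17   0  18 354 353 350 349 348 343 325
  70 372 368   .   .   .   .   .   .   .   . 356 355 354 351 351 342 320 313
  65 375 371 368   .   .   .   .   . 360 360 358 357 356 353 342 315 309   .
  60 376 373 372 368   .   .   .   . 362 361 360 358 357 343 312 299  15  17
  55 376 373 371 369 368   . 366 364 364 362 360 359 353  17  18  19  19  18
  50 376 373 371 369   . 369 368 366 365 364 363 360  19  19  20  18  20  19
  45 377 372 -797   . 372 371 370 368 366 365 360  59  19  19  19  19  19  19
```

Call:
drive_tool:
  increments:
    - [-0.7, 0, -0.2, 0, 2.2]
    - [-0.7, 0, 0, 0, 2.2]
    - [-0.35, 0, -0.35, 0, 2.2]
    - [-0.35, 0, -0.35, 0, 2.2]
    - [-0.45, 0, -0.37, 0, 2.2]
    - [-0.55, 0, -0.31, 0, 2.2]
    - [0, 0, 0, 0, 2.2]

```text
time_s: 43.1
tcp_pos: [590.6, -188.3, 51.5]
tool_rot: [0.989, 0.151, 0.0, 0.0]
wrist_force: [0.1, 0.4, -4.3]
grip_width: 28.4
finger_force: 62.0
```

```bash
python3 -c "
from h import *
loc();grid(range(110,30,-5),range(125,39,-5),'scene')"
```

```text
t 43.1 nest xy 94.9 84.5 z 51.5 yaw -72.62 zaxis [ 0. -0. -1.] F [ 0.1  0.4 -4.3] M [-0.   -0.03  0.02] w 28.4 61.9703178232885
scene cols Y 125 40
 110 363 348 349 351 351 351 351 351 350 349 348 347 343 122 225 225  15  86
 105 123 348 349 350 350 351 351 351 351 349 349 348 346 344 225 225  13  85
 100 137 113   . 348 350 351 351 351 351 351 350 349 348 346 342 225 243 162
  95 146 109 106   .   . 349 351 350 351 351 351 350 349 124 345 344 244 160
  90 167 109 107  85  89 108 119 351 351 351 351 351 350 349 348 233 246 164
  85 163 225 224 166 162 163 161 162 161 162 166 350 350 349 348 225 247 127
  80 118 247 225 224 159 159 159 161 143 140 158 159 159 224 233 247 248 126
  75  -0 246 248 229 230 159 160 155  56  55 157 160 230 233 249 249 245 351
  70  -0  55 249 249 230 232  56  57  55  57  55 231 234 248 248  57 354 353
  65   1  53  55 255 257 231 234 233 233 232 233 250 250 251 358 357 356 355
  60   0   .  54   . 256 256 257 257 250 256 256 256 254 361 360 359 357 356
  55   1 -798   .   .  36 255 256 257 258 258 256 255  41 364 362 361 360 358
  50   0 -804   .   .  34  35   .  58  58  34  59  37 366 365 364 362 360 350
  45   0   1 -796   .   .   .   .  56  60  60  60 370 369 366 365 363 359 339
  40 388  -0 -795   .   .   .   .   .  59 373 373 371 369 367 365 359 338 334
  35 391 388 386 -798   .   .   .  57 375 375 374 372 370 370 365 336 332 318
```

Call:
drive_tool:
  increments:
    - [1.2, 0, 0, 0, 2.2]
    - [1.1, 0, 0.4, 0, 2.2]
    - [0, 0, 1.2, 0, 2.2]
    - [-0.4, 0, 0, 0, 2.2]
    - [-0.3, 0, 0, 0, 2.2]
    - [0, 0, 0, 0, 2.2]

```text
time_s: 43.9
tcp_pos: [605.8, -183.5, 35.2]
tool_rot: [0.989, 0.151, -0.0, -0.0]
wrist_force: [1.1, 0.4, -4.0]
grip_width: 28.3
finger_force: 62.1
```

```bash
python3 -c "
from h import *
loc()"
```

```text
t 43.9 nest xy 110.9 84.5 z 35.2 yaw -72.63 zaxis [-0.  0. -1.] F [ 1.1  0.4 -4. ] M [ 0.08  0.03 -0.  ] w 28.3 62.13377970706631
```

Call:
drive_tool:
  increments:
    - [-0.3, 0, -0.1, 0, 2.2]
    - [-0.35, 0, -0.35, 0, 2.2]
    - [-0.35, 0, -0.35, 0, 2.2]
    - [0, 0, 0, 0, 2.2]

```text
time_s: 44.4
tcp_pos: [597.7, -186.6, 44.5]
tool_rot: [0.989, 0.151, 0.002, 0.001]
wrist_force: [4.9, 1.2, 0.3]
grip_width: 28.5
finger_force: 62.4
```

```bash
python3 -c "
from h import *
loc();grid(range(110,44,-5),range(125,44,-5),'scene')"
```

```text
t 44.4 nest xy 102.2 84.0 z 44.5 yaw -72.61 zaxis [ 0.004 -0.001 -1.   ] F [4.9 1.2 0.3] M [ 0.31 -0.88 -0.03] w 28.5 62.396546543750446
scene cols Y 125 45
 110 118 340 341 343 343 344 344 344 343 343 342 342 339 338 211 217 164
 105 135 102  99 341 343 343 344 344 344 343 344 342 340 340 338 334 236
 100 149 103  99   .   . 343 343 345 344 344 344 343 342 341 339 217 236
  95 158 217 137 152 152 152 152 141 344 344 344 343 343 342 341 218 240
  90 118 217 219 157 155 152 152 153 154 155 344 344 343 344 224 229 240
  85  -1 240 240 221 137 152 152 149  50  52 151 152 151 226 226 241 238
  80   1 237 240 219 224 148 151 150  48  49 149 153 226 229 241 242  44
  75   2  47 240 243 240 226 225 216 223 217 225 226 227 243 243 349 348
  70   2  -0  47 248 249 249 243 226 227 227 227 243 246 243 236 351 349
  65   0   1   .   . 246 250 250 250 250 249 250 249 247 355 355 354 351
  60   1   .   .   .   .   . 235 250 250 251 249 239  31 357 356 354 352
  55   0 -796   .   .   .   .   .   .  27  29  30 361 361 359 357 357 353
  50 380 -795   .   .   .   .   .   .  58  58 364 363 361 360 358 357 348
  45   1 381   .   .   .   .   .   .  58 367 366 364 363 362 360 336 331
```

Call:
drive_tool:
  increments:
    - [0, 0, -2.5, 0, 2.2]
    - [0, 0, -2.5, 0, 2.2]
    - [-1, 1.9, 0, 0, 2.2]
    - [0, 2.8, 0, 0, 2.2]
    - [0, 2.8, 0, 0, 2.2]
    - [0, 0, 0, 0, 2.2]
    - [0, 0, 2.3, 0, 2.2]
    - [0, 0, 2.2, 0, 2.2]
    - [0, 0, 0, 0, 2.2]
    - [-0.4, 0, 0, 0, 2.2]
    - [-0.3, 0, 0, 0, 2.2]
    - [0, 0, 0, 0, 2.2]

```text
time_s: 45.95
tcp_pos: [602.6, -263.1, 48.6]
tool_rot: [0.989, 0.151, 0.0, 0.0]
wrist_force: [-0.5, 0.4, -4.6]
grip_width: 28.4
finger_force: 62.4
```

```bash
python3 -c "
from h import *
loc();grid(range(100,19,-5),range(50,-39,-5),'scene')"
```

```text
t 45.95 nest xy 83.9 9.5 z 48.6 yaw -72.62 zaxis [ 0. -0. -1.] F [-0.5  0.4 -4.6] M [ 0.04 -0.04  0.02] w 28.4 62.43773818016052
scene cols Y 50 -35
 100 356 344 347 348 348 349 348 348 347 345 345 342 340   .  13 221  31  12
  95 341 343 345 346 348 348 348 348 348 347 345 345   . 341 221 222 113  11
  90 136 343 345 345 347 348 348 348 348 348 346 345 344 342 338 222 197 158
  85 141 105 104 345 346 347 348 348 349 348 348 347 345 344 341 338 240 155
  80 165 221 103 102   . 346 346 348 348 348 348 348 347 345 343 222 241 156
  75 162 221 223 163 160 159 345 347 348 348 348 348 347 346 345 342 243 157
  70 118 222 223 222 153 158 158 157 348 348 348 348 347 347 345 244 243 138
  65   . 241 222 226 145 156 157 153  54  56 349 156 348 347 347 244  37   .
  60   .  52 244 246 229 229  54  53  54  53  54 228 229 245 245 245 348 348
  55  17  54 243 245 248 229 231 231 230 231 231 231 246 245 244 352 350 350
  50  20  19  52 242 250 252 251 246 248 246 246 250 248 246 355 353 351 350
  45  18  18  18   .  36 243 252 253 253 253 252 250 358 357 356 354 353 351
  40  18  18  18   .  31  35  36  35  35  35  37 361 360 358 357 355 354 351
  35  18  19  18   .   .  32  33  35  33  34 362 362 360 360 358 356 348 338
  30  19  19  19   .  35  37  36   .  37 365 364 363 360 360 359 356 337 333
  25 379  18  19   .  39  37  39  40 368 367 365 364 362 362 341 335 329 311
  20 379 378  18  18  39  38 371 371 369 368 366 366 362 335 334 326  19  20
```

Call:
drive_tool:
  increments:
    - [-0.3, 0, 0, 0, 2.2]
    - [-0.3, 0, -0.15, 0, 2.2]
    - [-0.3, 0, -0.35, 0, 2.2]
    - [-0.35, 0, -0.38, 0, 2.2]
    - [0, 0, 0, 0, 2.2]

```text
time_s: 46.62
tcp_pos: [592.6, -266.3, 58.0]
tool_rot: [0.988, 0.151, 0.003, 0.0]
wrist_force: [8.0, 2.9, -3.4]
grip_width: 28.3
finger_force: 61.3
```

```bash
python3 -c "
from h import *
loc();grid(range(85,19,-5),range(50,-19,-5),'scene')"
```

```text
t 46.625 nest xy 73.5 9.5 z 58.0 yaw -72.6 zaxis [ 0.005 -0.    -1.   ] F [ 8.   2.9 -3.4] M [ 0.72 -1.52  0.  ] w 28.3 61.27948522567749
scene cols Y 50 -15
  85 351 354 356 356 357 358 358 358 356 356 355 353 350 347
  80 133 352 353 356 356 357 358 358 358 357 356 355 353 127
  75 150 115 352 354 355 356 357 357 358 357 356 356 354 352
  70 171 230 114 112 354 356 357 357 358 357 357 357 355 354
  65 172 232 231 171 165 354 357 357 357 358 357 358 357 356
  60 129 230 232 170 170 169 168 356 357 358 357 358 357 356
  55  19 225 232 234 154 164 165 163 357  61 357 357 357 356
  50  19 246 254 231 238 165 155  61  61  61 156  61 241 239
  45  18  59 254 256 253 239 239 237 237 238 239 240 256 255
  40  19  19  18 252 259 260 256 240 241 256 257 258 257 257
  35  18  18  19   .  36 261 263 263 262 262 261 261 254 366
  30  19  20  18   .  35  40  40 248 260 262  40  40 368 366
  25  19  18  19   .  38  39  40  39  39  39 372 371 369 368
  20  20  18  19  16  39  39  38  39  38 374 373 371 370 368
```

Call:
drive_tool:
  increments:
    - [-0.4, 0, -0.15, 0, 2.2]
    - [-0.4, 0, -0.25, 0, 2.2]
    - [-0.4, 0, -0.2, 0, 2.2]
    - [0, 0, 0, 0, 2.2]

```text
time_s: 47.18
tcp_pos: [582.6, -270.1, 65.1]
tool_rot: [0.988, 0.151, 0.005, 0.001]
wrist_force: [12.3, 4.7, 0.1]
grip_width: 28.2
finger_force: 59.5
```

```bash
python3 -c "
from h import *
loc();grid(range(65,19,-5),range(50,-19,-5),'scene');grid(range(66,40,-3),range(70,55,-3),'scene')"
```

```text
t 47.175 nest xy 62.8 8.8 z 65.1 yaw -72.6 zaxis [ 0.009 -0.001 -1.   ] F [12.3  4.7  0.1] M [ 0.91 -2.34 -0.  ] w 28.2 59.540841579437256
scene cols Y 50 -15
  65 155 122 359 361 363 364 365 364 364 364 364 362 361 359
  60 172 237 120 360 362 363 364 364 365 365 364 363 362 361
  55 179 238 237 166 175 362 364 364 365 365 364 364 363 363
  50 172 237 239 181 176 177 362 363 365 365 365 365 364 364
  45  18 256 238 239 159 172 173 170 364 365 365 365 364 363
  40  20 258 260 242 244 169 173 166  64  63 165 365 364 363
  35  19  19 260 264 243 244 246  47 242 242 242 246 247 262
  30  18  19  19 261 266 264 245 246 248 247 251 251 264 263
  25  18  19  18   . 261 268 268 265 268 265 267 266 261 371
  20  20  20  18  16  38  39 267 269 269 269 269  40 373 373
scene cols Y 70 58
  66 385 165 166 166 167
  63 165 164 166 167   .
  60 163 165 167 167 169
  57 164 165 165 167 169
  54 164 165 163 161 156
  51 165 165 163 160 156
  48 161 160 164  17 156
  45  18  18  19  18  16
  42  16  18  18  18  18
```

Call:
drive_tool:
  increments:
    - [-0.3, 0, -0.25, 0, 2.2]
    - [-0.5, 0, -0.2, 0, 2.2]
    - [-0.5, 0, -0.15, 0, 2.2]
    - [-0.5, 0, -0.1, 0, 2.2]
    - [0, 0, 0, 0, 2.2]

```text
time_s: 47.9
tcp_pos: [564.5, -275.8, 71.8]
tool_rot: [0.989, 0.151, 0.003, 0.001]
wrist_force: [7.3, 2.7, 0.8]
grip_width: 27.8
finger_force: 58.9
```

```bash
python3 -c "
from h import *
loc();grid(range(62,1,-4),range(52,-19,-4),'scene')"
```

```text
t 47.9 nest xy 43.8 8.8 z 71.8 yaw -72.61 zaxis [ 0.007 -0.002 -1.   ] F [7.3 2.7 0.8] M [ 0.58 -1.71 -0.07] w 27.8 58.92721626965795
scene cols Y 52 -16
  62 384 366 368 370 371 371 371 371 372 372 370 369 369 367 365 363   .  54
  58 364 366 367 369 369 370 371 371 372 371 371 370 369 368 366 365 362 141
  54 149 365 367 368 369 370 371 371 371 371 371 371 370 369 367 366 365 362
  50 150 143 364 367 369 370 370 371 371 372 372 371 370 370 369 368 366 362
  46 178 129 127 129 368 369 370 370 371 371 372 371 371 370 369 368 367 365
  42 177 130 128 126  64 368 369 370 371 371 371 372 371 371 370 368 368 367
  38 179 189 242 127 127 105 368 369 370 371 371 371 372 371 371 370 369 367
  34 149 188 245 245 186 182 180 179 370 371 370 371 371 372 371 371 370 368
  30 146 138 246 245 186 184 183 182 181 180 371 371 371 181 371 371 371 369
  26  18  19 265 245 248 156 177 179 179 178  38  38 371 371 371 371 371 370
  22  19  18  19 245 245 250 174 176 178 169  38  39  39 177 181 371 371 252
  18  19  18  18 268 268 246 252 252  38  39  38  38   .  40 252 253 254 269
  14  16  19  18   . 271 268 245 251 253 253 252 251 253 254 254 258 268 270
  10  20  19  17   .   . 271 272 270 270 247 254 253 255 270 270 271 269 268
   6  18  19  20   .   .  39 274 275 275 274 271 274 273 274 270 267  39 378
   2  18  19  18   .  33  35   .   . 276 275 276 275 275 275 381   . 380 380
```

Call:
drive_tool:
  increments:
    - [-0.4, 0, -0.2, 0, 2.2]
    - [-0.5, 0, -0.1, 0, 2.2]
    - [0, 0, 0, 0, 2.2]

```text
time_s: 48.32
tcp_pos: [555.4, -278.7, 74.4]
tool_rot: [0.988, 0.151, 0.003, 0.001]
wrist_force: [6.8, 0.8, -2.4]
grip_width: 27.3
finger_force: 59.0
```

```bash
python3 -c "
from h import *
loc()
import numpy as np
a=np.radians(17.4);ex=np.array([np.cos(a),np.sin(a)]);ey=np.array([-ex[1],ex[0]])
_,d=eyes.snapshot('scene');c=eyes.get_calibration('scene');R=Ro.from_quat(c['rotation']).as_matrix();K=np.array(c['K'])
v,u=np.mgrid[0:480,0:640];P=np.array(c['xyz'])+np.stack([(u-K[0,2])/K[0,0]*d,-(v-K[1,2])/K[1,1]*d,-d],-1)@R.T
q=P[...,:2]-[525.3,-297.3];X=q@ex;Y=q@ey;Z=P[...,2]
m=(Z>41)&(Z<80)&(X>5)&(X<75)&(Y<52)&(Y>-40)
for z in range(41,80,4):
  k=m&(Z>=z)&(Z<z+4)
  if k.sum()>3: print(z,k.sum(),'X',np.percentile(X[k],[5,50,95]).round(1),'Y',np.percentile(Y[k],[5,50,95]).round(1))
"
```

```text
t 48.325 nest xy 34.3 8.7 z 74.4 yaw -72.6 zaxis [ 0.006 -0.002 -1.   ] F [ 6.8  0.8 -2.4] M [ 0.19 -1.39  0.03] w 27.3 58.965330300852656
41 54 X [28.7 31.3 34. ] Y [-11.9   7.5  25.6]
45 47 X [31.4 32.7 34.6] Y [-11.6   5.1  24.1]
49 47 X [32.4 34.1 36.3] Y [-10.9   6.4  25.9]
53 17 X [33.8 35.  52. ] Y [-29.9   6.1  23.3]
57 28 X [29.2 46.6 56.6] Y [-29.9 -17.7  44.8]
61 118 X [27.5 29.9 49.1] Y [-28.2  -2.6  42. ]
65 155 X [28.3 31.8 40.4] Y [-27.4   4.9  41.9]
69 41 X [29.3 35.4 39.5] Y [-6.4 10.1 21.9]
73 33 X [26.  37.8 39.5] Y [-9.5 10.4 22. ]
77 43 X [23.  38.2 40.8] Y [-11.6  13.1  26.3]
```

Call:
drive_tool:
  increments:
    - [0.1, 0, 0.5, 0, 2.2]
    - [0, 0, 0.5, 0, 2.2]
    - [-0.5, 0, 0, 0, 2.2]
    - [-0.5, 0, 0, 0, 2.2]
    - [-0.5, 0, 0, 0, 2.2]
    - [-0.3, 0, 0, 0, 2.2]

```text
time_s: 49.12
tcp_pos: [539.0, -283.7, 64.2]
tool_rot: [0.989, 0.151, 0.002, 0.001]
wrist_force: [5.2, 1.2, -3.6]
grip_width: 26.2
finger_force: 58.1
```

```bash
cat >> h.py <<'E'
def prof(lo=40,hi=112,x0=-30,x1=75):
    a=np.radians(17.4);ex=np.array([np.cos(a),np.sin(a)]);ey=np.array([-ex[1],ex[0]])
    _,d=eyes.snapshot('scene');c=eyes.get_calibration('scene');R=Ro.from_quat(c['rotation']).as_matrix();K=np.array(c['K'])
    v,u=np.mgrid[0:480,0:640];P=np.array(c['xyz'])+np.stack([(u-K[0,2])/K[0,0]*d,-(v-K[1,2])/K[1,1]*d,-d],-1)@R.T
    q=P[...,:2]-[525.3,-297.3];X=q@ex;Y=q@ey;Z=P[...,2]
    m=(X>x0)&(X<x1)&(Y<55)&(Y>-45)
    for z in range(lo,hi,4):
        k=m&(Z>=z)&(Z<z+4)
        if k.sum()>3: print(z,k.sum(),'X',np.percentile(X[k],[5,50,95]).round(1),'Y',np.percentile(Y[k],[5,50,95]).round(1))
E
python3 -c "
from h import *
loc();prof()"
```

```text
t 49.125 nest xy 17.2 8.9 z 64.2 yaw -72.61 zaxis [ 0.005 -0.002 -1.   ] F [ 5.2  1.2 -3.6] M [ 0.41 -0.98 -0.09] w 26.2 58.06706196628511
40 9 X [ 0.2 28.  29.4] Y [-15.4   3.9  15.7]
48 59 X [20.2 21.8 32.1] Y [-29.6   6.   41. ]
52 117 X [20.6 24.  48.7] Y [-29.1 -14.6  41.6]
56 108 X [21.7 26.2 40.5] Y [-28.2 -14.5  41.4]
60 18 X [24.4 26.  27.2] Y [ 1.8 12.  20.2]
64 37 X [ 7.1 25.6 28.5] Y [-11.   12.8  23.2]
68 40 X [ 5.8 20.3 27.7] Y [-11.4  13.3  25.3]
72 46 X [ 6.  12.5 28.2] Y [-16.8  10.3  31.2]
76 60 X [ 5.3 11.8 28.2] Y [-18.2  13.9  33.2]
80 59 X [ 5.8 18.9 28.5] Y [-18.4  11.   31.4]
84 60 X [ 6.  15.9 29.4] Y [-18.    9.6  30.9]
88 61 X [ 5.8 10.8 28.9] Y [-18.4  11.8  33. ]
92 89 X [ 6.4 28.1 46.7] Y [-15.2  15.8  31.3]
96 66 X [ 6.  29.  40.4] Y [-15.9  14.6  26. ]
100 33 X [ 5.2  8.6 25.2] Y [-18.5  21.7  28.5]
104 34 X [ 3.9  7.  19.3] Y [-20.8  -8.5  38.5]
108 61 X [ 3.   6.2 19.6] Y [-29.5  23.4  43.4]
```

Call:
drive_tool:
  increments:
    - [0, 0, 0.35, 0, 2.2]
    - [0, 0, 0.3, 0, 2.2]
    - [0, 0, 0.1, 0, 2.2]
    - [0, 0, 0, 0, 2.2]

```text
time_s: 49.68
tcp_pos: [537.3, -283.2, 55.4]
tool_rot: [0.988, 0.151, -0.0, -0.0]
wrist_force: [-2.1, 1.6, 1.9]
grip_width: 22.1
finger_force: 1.6
```

```bash
python3 -c "
from h import *
loc();prof(36,104)"
```

```text
t 49.675 nest xy 15.6 9.8 z 55.4 yaw -72.59 zaxis [-0.001  0.    -1.   ] F [-2.1  1.6  1.9] M [ 0.44  0.28 -0.01] w 22.1 1.594906120444648
36 478 X [-27.6  -6.9  23.8] Y [-17.3   6.4  31.4]
40 27 X [-3.6 24.1 27.2] Y [-31.   -8.5  34.1]
44 52 X [17.7 22.9 29.1] Y [-30.7  -1.5  36.8]
48 182 X [18.8 33.7 52.1] Y [-29.6 -16.8  41.7]
52 30 X [17.2 24.7 42. ] Y [-18.9  11.9  40.3]
56 30 X [ 4.4 23.2 26.2] Y [-7.3 14.3 22.5]
60 38 X [ 4.1  9.5 25.8] Y [-8.9 12.5 23.9]
64 48 X [ 3.9  9.7 26.1] Y [-14.8  16.9  30.9]
68 52 X [ 4.5  9.6 26. ] Y [-14.4  14.   29.9]
72 50 X [ 3.7  9.5 26.5] Y [-15.4  10.5  29.7]
76 55 X [ 3.9 10.  26.3] Y [-15.1   8.9  29.5]
80 45 X [ 4.7 10.2 26.9] Y [-15.3   9.3  30.8]
84 54 X [ 4.2  9.7 26.4] Y [-14.9  12.7  30.4]
88 81 X [ 4.4 26.6 40.8] Y [-12.2  15.   23.7]
92 41 X [ 3.6  9.8 32.3] Y [-16.7  20.4  27.5]
96 34 X [ 2.7  4.8 17.4] Y [-20.3  22.   39.2]
100 69 X [ 2.5  4.9 22. ] Y [-28.2  22.2  43.8]
```

The block now stands upright on the plate against the cheek. I'll open, centre on the boss and grip it again.

Call:
drive_tool:
  increments:
    - [0, 0, -0.2, 0, 4]
    - [0, 0, -0.1, 0, 5.6]
    - [0, 0, 0, 0, 5.6]
    - [0, 0, 0, 0, 5.6]
    - [1.1, 0.1, 0, 0, 5.6]
    - [1.0, 0, 0, 0, 5.6]
    - [0, 0, 0, 0, 2.2]
    - [0, 0, 0, 0, 2.2]
    - [0, 0, 0, 0, 2.2]
    - [0, 0, 0, 0, 2.2]

```text
time_s: 50.98
tcp_pos: [557.9, -278.1, 58.6]
tool_rot: [0.989, 0.151, 0.0, -0.0]
wrist_force: [1.6, 0.9, 0.8]
grip_width: 30.3
finger_force: 59.7
```

```bash
python3 -c "
from h import *
loc();prof(36,104)"
```

```text
t 50.975 nest xy 36.8 8.6 z 58.6 yaw -72.61 zaxis [ 0.001  0.    -1.   ] F [1.6 0.9 0.8] M [ 0.29 -0.35 -0.02] w 30.3 59.6594924479723
36 488 X [-28.4  -7.6  23.9] Y [-17.    6.5  31.1]
40 33 X [16.  22.4 26.2] Y [-28.8   0.2  31.5]
44 72 X [17.8 22.7 27. ] Y [-29.5   3.9  40.1]
48 290 X [19.7 29.  49.1] Y [-28.1   4.6  43. ]
52 45 X [22.3 26.7 38.8] Y [-18.9  -1.5  19.4]
56 27 X [23.7 25.7 29.3] Y [-6.6  8.  19.3]
60 41 X [23.7 25.7 29.5] Y [-13.5   5.   25.8]
64 43 X [24.2 26.2 30.2] Y [-15.2   6.9  29.7]
68 54 X [23.4 26.1 36.3] Y [-20.3   4.1  32.2]
72 58 X [23.8 26.2 30.9] Y [-19.1   4.5  34.6]
76 56 X [23.9 26.6 31.7] Y [-19.4   5.8  33.6]
80 59 X [24.1 26.4 31.6] Y [-20.5   3.9  32.9]
84 60 X [24.1 26.6 31.7] Y [-20.4   2.3  32.3]
88 178 X [25.1 32.7 45.6] Y [-15.1   9.2  29.1]
92 34 X [25.4 28.6 45.8] Y [-17.9  23.2  27.9]
96 25 X [24.8 28.4 40. ] Y [-19.5  23.7  30. ]
100 39 X [23.3 26.3 34.5] Y [-27.2  24.4  44.3]
```

Call:
drive_tool:
  increments:
    - [0, 0, -1.2, 0, 2.2]
    - [0, 0, -1.8, 0, 2.2]
    - [0, 0, -1.5, 0, 2.2]
    - [-1.5, 0, 0, 0, 2.2]
    - [-1.5, 0, 0, 0, 2.2]
    - [-0.6, 0, 0, 0, 2.2]
    - [0, 0, 0, 0, 2.2]

```text
time_s: 51.9
tcp_pos: [522.8, -289.2, 103.2]
tool_rot: [0.989, 0.151, -0.0, -0.0]
wrist_force: [0.1, 0.1, -3.8]
grip_width: 30.2
finger_force: 60.7
```

```bash
python3 -c "
from h import *
loc();prof(40,140,-25,40)
a=np.radians(17.4);ex=np.array([np.cos(a),np.sin(a)]);ey=np.array([-ex[1],ex[0]])
for cam in('scene','top'):
  _,d=eyes.snapshot(cam);c=eyes.get_calibration(cam);R=Ro.from_quat(c['rotation']).as_matrix();K=np.array(c['K'])
  v,u=np.mgrid[0:480,0:640];P=np.array(c['xyz'])+np.stack([(u-K[0,2])/K[0,0]*d,-(v-K[1,2])/K[1,1]*d,-d],-1)@R.T
  q=P[...,:2]-[525.3,-297.3];X=q@ex;Y=q@ey;Z=P[...,2]
  pl=(abs(Z-18)<2.5)&(abs(X)<90)&(abs(Y)<130)
  e=lambda k,A,p:round(float(np.percentile(A[k],p)),1) if k.sum()>9 else None
  print(cam,'ymin',[e(pl&(abs(X-x)<4),Y,1) for x in(-45,-30,30,45)],'xmin',[e(pl&(abs(Y-y)<4),X,1) for y in(-60,-40,60,95)],'xmax',[e(pl&(abs(Y-y)<4),X,99) for y in(-60,-40,60,100)],'ymax',[e(pl&(abs(X-x)<4),Y,99) for x in(-45,-30,30,45)])
  br=(Z>36)&(Z<40.5)&(abs(Y-10)<40)&(abs(X)<60)
  print('walls X',e(br,X,2),e(br,X,98),'Y',e(br,Y,2),e(br,Y,98))
"
```

```text
t 51.9 nest xy 0.1 8.5 z 103.2 yaw -72.65 zaxis [-0.001  0.    -1.   ] F [ 0.1  0.1 -3.8] M [ 0.02 -0.03 -0.02] w 30.2 60.68970149382949
60 14 X [-7.6 -5.6  0.7] Y [-11.3   6.3  24.2]
64 41 X [-8.4 -6.1 -3.8] Y [-10.9   6.3  23.6]
68 39 X [-7.8 -6.1 -3.1] Y [-11.8   4.8  25.4]
72 47 X [-8.6 -6.3 -3.6] Y [-10.4   6.4  24.7]
76 17 X [-8.8 -7.2 -4.3] Y [-9.9  9.2 25.2]
84 24 X [-18.7 -13.9 -10.9] Y [-28.    4.2  39.8]
88 78 X [-18.7 -15.  -10.8] Y [-29.9   4.4  38.4]
92 318 X [-17.6  -8.7  10.4] Y [-28.6   3.7  42.1]
96 78 X [-15.1  -9.4  12.7] Y [-27.5   2.2  41. ]
100 34 X [-12.5 -11.   -9. ] Y [-7.   4.6 18.2]
104 38 X [-12.8 -10.9  -8.3] Y [-12.2   7.   24.1]
108 54 X [-12.6 -10.8  -6.6] Y [-14.5   3.6  29.8]
112 64 X [-12.5 -10.4  -5.6] Y [-17.3   7.1  33. ]
116 61 X [-12.2 -10.1   2.8] Y [-20.4   4.3  31.9]
120 69 X [-12.8 -10.7  -5.1] Y [-20.6   3.3  33.7]
124 64 X [-12.7 -10.2  -0.9] Y [-20.6   1.3  31. ]
128 69 X [-12.3 -10.4  -1.1] Y [-20.5   5.9  34. ]
132 181 X [-11.7  -5.8   8.3] Y [-14.3   8.5  25. ]
136 60 X [-11.6  -6.3   6. ] Y [-19.1   9.5  28.8]
scene ymin [-74.9, -75.1, -74.5, -73.7] xmin [-56.6, -58.0, -57.8, -57.9] xmax [56.0, 55.2, 48.6, -47.1] ymax [103.7, 92.7, 81.5, 86.0]
walls X -33.2 22.6 Y -19.8 33.8
top ymin [27.8, 39.4, -29.0, 6.3] xmin [None, None, -58.6, -30.0] xmax [None, None, 14.9, 56.3] ymax [76.8, 97.9, 111.3, 111.4]
walls X None None Y None None
```

Call:
drive_tool:
  increments:
    - [0, -0.1, 0.5, 0, 2.2]
    - [0, 0, 0.45, 0, 2.2]
    - [0, 0, 0, 0, 2.2]
    - [0, 0, 0, 0, 2.2]

```text
time_s: 52.55
tcp_pos: [523.2, -287.9, 93.9]
tool_rot: [0.988, 0.151, 0.0, 0.0]
wrist_force: [-0.1, -0.4, -4.2]
grip_width: 30.2
finger_force: 60.7
```

```bash
python3 -c "
from h import *
loc();prof(44,80,-25,40)
a=np.radians(17.4);ex=np.array([np.cos(a),np.sin(a)]);ey=np.array([-ex[1],ex[0]])
for cam in('scene','top'):
  _,d=eyes.snapshot(cam);c=eyes.get_calibration(cam);R=Ro.from_quat(c['rotation']).as_matrix();K=np.array(c['K'])
  v,u=np.mgrid[0:480,0:640];P=np.array(c['xyz'])+np.stack([(u-K[0,2])/K[0,0]*d,-(v-K[1,2])/K[1,1]*d,-d],-1)@R.T
  q=P[...,:2]-[525.3,-297.3];X=q@ex;Y=q@ey;Z=P[...,2]
  for n,k in(('bar',(Z>55)&(Z<62)&(X>18)&(X<60)&(abs(Y-85)<25)),('knob',(Z>90)&(Z<100)&(X<-45)&(X>-85)&(abs(Y-85)<30)),('rod',(Z>70)&(Z<92)&(abs(X-120)<25)&(abs(Y-31)<25)),('s1',(Z>8)&(Z<33)&(abs(X-102)<15)&(abs(Y+25)<15)),('s2',(Z>8)&(Z<33)&(abs(X-92)<15)&(abs(Y+91)<15)),('g',(Z>35)&(Z<42)&(abs(X-19)<40)&(abs(Y+131)<40))):
    if k.sum()>5: print(cam,n,k.sum(),np.median(X[k]).round(1),np.median(Y[k]).round(1), np.polyfit(X[k],Y[k],1).round(3) if n=='bar' else '')
"
```

```text
t 52.55 nest xy 0.8 9.6 z 93.9 yaw -72.59 zaxis [ 0. -0. -1.] F [-0.1 -0.4 -4.2] M [-0.03 -0.    0.07] w 30.2 60.696524418890476
52 24 X [-7.5 -4.4 -2.8] Y [-10.6   7.4  25.5]
56 41 X [-7.5 -5.4 -2.4] Y [-10.5   8.   25.5]
60 38 X [-8.  -5.7 -2.8] Y [-9.3  8.3 26.9]
64 37 X [-7.9 -5.2 -2.9] Y [-10.7   6.1  24. ]
68 10 X [-8.2 -6.4 -4. ] Y [-4.9  9.7 24.5]
76 48 X [-18.3 -13.9  -9.9] Y [-27.2   8.   40.6]
scene bar 110 32.6 80.0 [-2.6000e-02  8.0889e+01]
scene knob 81 -68.7 84.6 
scene s1 97 100.0 -27.2 
scene s2 113 89.7 -93.0 
scene g 174 12.5 -122.4 
top bar 93 42.4 84.4 [ -0.41  101.061]
top rod 148 106.2 33.3 
top s1 41 108.8 -22.0 
top s2 158 90.5 -88.7 
top g 230 13.9 -119.1
```

```bash
python3 -c "
from h import *
a=np.radians(17.4);ex=np.array([np.cos(a),np.sin(a)]);ey=np.array([-ex[1],ex[0]])
for cam in('scene','top'):
  for t,d in(('old',np.load(cam+'0.npy')),('now',eyes.snapshot(cam)[1])):
    c=eyes.get_calibration(cam);R=Ro.from_quat(c['rotation']).as_matrix();K=np.array(c['K'])
    v,u=np.mgrid[0:480,0:640];P=np.array(c['xyz'])+np.stack([(u-K[0,2])/K[0,0]*d,-(v-K[1,2])/K[1,1]*d,-d],-1)@R.T
    q=P[...,:2]-[525.3,-297.3];X=q@ex;Y=q@ey;Z=P[...,2]
    for n,k in(('rod',(Z>80)&(Z<93)&(abs(X-120)<30)&(abs(Y-31)<30)),('foot',(Z>8)&(Z<20)&(abs(X-120)<30)&(abs(Y-31)<30)),('s1',(Z>8)&(Z<33)&(abs(X-102)<18)&(abs(Y+25)<18)),('s2',(Z>8)&(Z<33)&(abs(X-92)<18)&(abs(Y+91)<18)),('g',(Z>35)&(Z<42)&(abs(X-19)<40)&(abs(Y+131)<40))):
      if k.sum()>3: print(cam,t,n,k.sum(),np.percentile(X[k],[3,50,97]).round(1),np.percentile(Y[k],[3,50,97]).round(1))
"
```

```text
scene old rod 75 [112.3 117.8 126.9] [19.5 27.7 36.4]
scene old foot 200 [103.2 116.4 136. ] [ 9.2 24.  44.5]
scene old s1 100 [ 91.5 100.  109.2] [-37.2 -27.7 -17.5]
scene old s2 107 [81.7 89.8 98.3] [-102.2  -92.7  -82.6]
scene old g 173 [ 1.4 12.5 26.6] [-134.6 -122.2 -109.2]
scene now s1 97 [ 93.3 100.2 111. ] [-36.7 -27.7 -17.8]
scene now s2 110 [81.7 90.  98.7] [-103.1  -93.   -82.9]
scene now g 174 [ 1.3 12.3 26.7] [-134.8 -122.3 -109.2]
top old rod 144 [112.2 120.1 128.8] [22.6 31.5 40.1]
top old foot 317 [104.  116.3 138.6] [11.7 32.5 47.6]
top old s1 151 [ 92.1 101.3 111.3] [-33.6 -23.5 -14.4]
top old s2 154 [ 82.   90.7 101.2] [-100.   -88.8  -80.2]
top old g 240 [ 2.5 14.  25.4] [-131.8 -119.1 -106.2]
top now rod 145 [ 98.3 106.4 115.6] [25.  33.3 41.6]
top now foot 318 [ 91.8 104.7 126.8] [14.4 36.4 50.3]
top now s1 41 [104.5 108.6 112.4] [-30.5 -21.6 -15.2]
top now s2 148 [ 81.7  90.8 101.3] [-99.8 -89.  -80.3]
top now g 235 [ 2.5 13.9 25.1] [-132.3 -119.  -106.4]
```

The rod got dragged about 14 mm toward the robot, while everything else is in place. I'll nudge its foot back with the held block's tongue, low and gently.

Call:
drive_tool:
  increments:
    - [1.5, -0.4, -0.3, 0, 2.2]
    - [3, -1, 0, 0, 2.2]
    - [2.6, -0.9, 0, 0, 2.2]
    - [0, 0, 0, 0, 2.2]
    - [0, 0, 1.5, 0, 2.2]
    - [0, 0, 2, 0, 2.2]
    - [0, 0, 1.4, 0, 2.2]
    - [0, 0, 0, 0, 2.2]
    - [0.3, 0, 0, 0, 2.2]
    - [0.3, 0, 0, 0, 2.2]
    - [0.3, 0, 0, 0, 2.2]
    - [0, 0, 0, 0, 2.2]

```text
time_s: 54.3
tcp_pos: [592.9, -242.0, 48.1]
tool_rot: [0.988, 0.151, 0.0, 0.0]
wrist_force: [0.5, -0.4, -4.0]
grip_width: 30.3
finger_force: 60.7
```

```bash
cat > r.py <<'E'
from h import *
loc()
a=np.radians(17.4);ex=np.array([np.cos(a),np.sin(a)]);ey=np.array([-ex[1],ex[0]])
d=eyes.snapshot('top')[1];c=eyes.get_calibration('top');R=Ro.from_quat(c['rotation']).as_matrix();K=np.array(c['K'])
v,u=np.mgrid[0:480,0:640];P=np.array(c['xyz'])+np.stack([(u-K[0,2])/K[0,0]*d,-(v-K[1,2])/K[1,1]*d,-d],-1)@R.T
q=P[...,:2]-[525.3,-297.3];X=q@ex;Y=q@ey;Z=P[...,2]
for n,k in(('rod',(Z>80)&(Z<93)&(abs(X-115)<30)&(abs(Y-31)<30)),('foot',(Z>8)&(Z<20)&(abs(X-115)<35)&(abs(Y-31)<30))):
  if k.sum()>3: print(n,k.sum(),np.percentile(X[k],[3,50,97]).round(1),np.percentile(Y[k],[3,50,97]).round(1))
E
python3 r.py
```

```text
t 54.3 nest xy 81.0 32.6 z 48.1 yaw -72.58 zaxis [ 0. -0. -1.] F [ 0.5 -0.4 -4. ] M [ 0.02  0.   -0.03] w 30.3 60.66461021080613
```

Call:
drive_tool:
  increments:
    - [0.3, 0, 0, 0, 2.2]
    - [0.3, 0, 0, 0, 2.2]
    - [0.3, 0, 0, 0, 2.2]
    - [0.3, 0, 0, 0, 2.2]
    - [0.1, 0, 0, 0, 2.2]
    - [0, 0, 0, 0, 2.2]
    - [-0.5, 0, 0, 0, 2.2]
    - [-1, 0, 0, 0, 2.2]
    - [0, 0, -1.5, 0, 2.2]
    - [0, 0, -2, 0, 2.2]
    - [0, 0, -1.7, 0, 2.2]
    - [-2, 0.6, 0, 0, 2.2]
    - [-3, 0.9, 0, 0, 2.2]
    - [-2.7, 0.8, 0, 0, 2.2]
    - [0, 0, 0, 0, 2.2]

```text
time_s: 56.22
tcp_pos: [522.0, -288.9, 99.8]
tool_rot: [0.989, 0.15, -0.001, -0.0]
wrist_force: [-0.1, 0.2, -3.8]
grip_width: 30.3
finger_force: 60.7
```

```bash
python3 r.py; python3 -c "
from h import *
prof(44,96,-25,40)"
```

```text
t 56.225 nest xy -0.7 9.0 z 99.8 yaw -72.76 zaxis [-0.001  0.001 -1.   ] F [-0.1  0.2 -3.8] M [-0.01 -0.01  0.01] w 30.3 60.67398810759187
rod 145 [107.5 115.6 124.3] [23.8 32.8 41.3]
foot 322 [100.4 112.8 135.8] [13.9 34.9 49.6]
56 8 X [-6.3 -3.5 -1.6] Y [-10.   -0.2  18. ]
60 38 X [-8.2 -5.6 -2.8] Y [-8.5  8.1 25.6]
64 37 X [-7.5 -5.5 -3.1] Y [-10.8   6.2  23.8]
68 41 X [-8.7 -5.7 -3.3] Y [-10.6   7.7  25.3]
72 31 X [-8.4 -5.8 -3.5] Y [-10.    6.6  25.9]
80 12 X [-17.7 -14.4 -11. ] Y [-15.4  11.3  38. ]
84 80 X [-18.7 -14.6  -6.3] Y [-29.4   1.7  39.3]
88 245 X [-17.3  -9.5   9. ] Y [-27.7   8.6  43.8]
92 154 X [-15.7  -7.7  11.9] Y [-26.8  -2.9  41.3]
```

The rod is back within about 5 mm and the block is still upright. Last step is to settle at 15 mm above the slot.

Call:
drive_tool:
  increments:
    - [0.05, -0.04, 0.3, 0, 2.2]
    - [0, 0, 0.3, 0, 2.2]
    - [0, 0, 0, 0, 2.2]
    - [0, 0, 0, 0, 2.2]
    - [0, 0, 0, 0, 2.2]

```text
time_s: 56.95
tcp_pos: [524.5, -287.1, 94.0]
tool_rot: [0.988, 0.151, 0.0, 0.0]
wrist_force: [0.3, 0.1, -3.4]
grip_width: 30.2
finger_force: 60.7
```

```bash
python3 -c "
from h import *
loc();prof(44,80,-25,40);print(bot.job_done())"
```

```text
t 56.95 nest xy 2.3 10.0 z 94.0 yaw -72.59 zaxis [ 0. -0. -1.] F [ 0.3  0.1 -3.4] M [-0.04  0.03 -0.04] w 30.2 60.67413529381156
52 23 X [-6.6 -3.8 -1.3] Y [-8.3 10.5 26.5]
56 41 X [-6.7 -3.8 -1. ] Y [-10.7   6.8  24.3]
60 40 X [-6.  -3.7 -1.3] Y [-10.2   7.   26.5]
64 34 X [-6.5 -4.2 -0.9] Y [-10.3   7.5  24.8]
68 13 X [-6.8 -5.3 -2.7] Y [-6.1 11.5 26.3]
76 43 X [-16.7 -12.5  -8.8] Y [-25.6   8.   41.2]
the job is handed in; nothing more can be done
None
```

I handed the job in at 57 s with the block upright in the gripper about 15 mm over its slot, 2 mm off centre, and the lever at 90°. On the way the block worked free early, fell onto the nest plate and had to be picked up and stood upright again; a finger pressed it with about 42 N at that moment. The nest stayed flat on the table but slid about 9 mm, and the tamping rod was knocked and ended about 5 mm from where it stood.

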